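# Set out the spices, timer and infuser on the board around the garlic base

## Robot

A 6-joint arm with a two-finger parallel gripper is mounted at the origin on the work surface. World frame = base frame: x ahead of the robot, y to its left, z up, the work surface at z = 0. Lengths are in m, angles in rad, forces in N, time in s.
With the tool pointing down it reaches from about 0.35 to 0.975 m from the base axis. Payload 4.9 kg.
Tool frame: the origin (TCP) lies at the very end of the fingers, on their centre line; the grasp point (between the pads) lies 19 mm behind it; y points along the fingers, z is the direction in which the jaws open and shut, and the axes are right-handed (so a half turn about y gives the same grasp; the last joint's range is limited). The gripper opens to 85 mm and grips with 20 to 120 N. Pads are 22 mm wide; open, the fingers measure 114 mm over their backs; the gripper's body (76 mm by 85 mm) begins 54 mm behind the grasp point. The pads swing forward as they close: fully open they stand 13 mm farther back than shut.
Start: joints at [1.098, 0.053, 1.613, -0, 1.476, -0.119], TCP at [0.217, 0.586, 0.231] pointing down, gripper open.
Joint ranges: [-3.01, 3.01], [-1.01, 2.22], [0.06, 2.58], [-1.02, 4.17], [0.09, 2.62], [-3.14, 3.14]. Speed limits (rad/s): [2.57, 2.57, 3.14, 3.14, 3.14, 3.14].

## Interface

Orientations are given as a rotation vector (axis times angle).
In Python, from station import monitor, viewer, ticket gives the robot as it stands.
- The arm moves only by the tool servo_tool, never from a script. Its argument "commands" is one flat list of numbers, 7 for each row, row after row: the turn, a rotation vector about the tool's x, y, z in rad, then the shift along the tool's x, y, z in cm, then the opening, from 0 (shut) to 1 (fully open). In form: [rx, ry, rz, dx, dy, dz, claw, rx, ry, rz, dx, dy, dz, claw, ...]. A call has 1 to 20 rows; each row shifts and turns the pose as measured when the row begins, along the tool's axes as they then stand; what a row does not reach is not made up. A row lasts 1/10 s, in which the tool goes at most 50 mm and 8.59 degrees, less where a joint would pass 70% of its speed; a pose out of reach is approached as far as the arm can. A call is refused whole if a number of a shift passes 5 or a number of a turn 0.15, either way. A call with a gripper value outside its range is refused whole. The fingers move at their own pace and stop on an object; "grip_force" is the grip in N (left out, the last holds). Time passes only in rows, so rows that do not move let the fingers close. It gives the time, the measured TCP pose, the force and the opening at its end, in the units of the state.
- monitor.get_obs(): the state, without advancing time (a new reading comes with each control period).
- viewer.get_image(name): name is "scene" or "side" or "wrist"; returns a dict with "frame" (400x640x3 uint8, red, green, blue), "depth" (400x640 float32, m along the optical axis (not along the pixel's ray), 0 where there is no reading), "camera_matrix" (3x3 intrinsics, pixels), "cam_to_world" (4x4, takes a point from camera to world coordinates). Camera axes: x right, y down, z forward; pixel columns grow to the right and rows downward; lengths in m; the calibration is good to about 2 mm. A picture is of the moment at which its call begins.
- ticket.finish_job(): hands the job in, once; it reports no verdict.
The state is a dict: "t": time; "q": joint angles; "dq": joint speeds; "effort": joint torques, N m; "tool_pos": TCP position; "tool_rot": TCP orientation; "contact_force": force on the tool from outside, world axes, zero at the start; "wrist_torque": the same for the moment, N m; "opening": finger opening in m.
Only numpy, scipy, OpenCV 4.12 (cv2) and the standard library are available. Lean on these libraries where they do the work, as an engineer would, in place of code of your own. Each camera call takes 0.05 s, during which the arm holds its last target.

## Task

Set tonight's soup things out on the wooden board around the blue garlic press base: in a row parallel to the board's long edges, the red-dot jar to the left of the base and the yellow-dot jar to the right of it, as seen from the robot, and the egg timer straight behind the yellow-dot jar (at right angles to the row, away from the robot), each about a finger's breadth (20 mm) from its neighbour. Stand the tea infuser on top of the base, in its hollow. Set everything down upright without dropping it, and leave the base and the white-, blue- and black-dot jars where they stand.

Things in the scene. Friction and masses are not known exactly. Their poses are not given: they have to be found in the camera images.
- jar_red_mid (a point): small closed spice jar, brick-red contents, 46 mm diameter, 88 mm tall, 140 g (hidden 0.8 to 1.25 times that): clear glass to 62 mm up, then a green twist cap 41 mm across (68 to 88 mm up) with a round red sticker on top. The point is on its axis, half-way up: 44 mm above its underside; z up when upright, its yaw means nothing. Starts upright on the turntable.
- jar_yellow_mid (a point): small closed spice jar, yellow contents, 46 mm diameter, 88 mm tall, 140 g (hidden 0.8 to 1.25 times that): clear glass to 62 mm up, then a green twist cap 41 mm across (68 to 88 mm up) with a round yellow sticker on top. The point is on its axis, half-way up: 44 mm above its underside; z up when upright, its yaw means nothing. Starts upright on the turntable.
- jar_white_mid (a point): small closed spice jar, off-white contents, 46 mm diameter, 88 mm tall, 140 g (hidden 0.8 to 1.25 times that): clear glass to 62 mm up, then a green twist cap 41 mm across (68 to 88 mm up) with a round white sticker on top. The point is on its axis, half-way up: 44 mm above its underside; z up when upright, its yaw means nothing. Starts upright on the turntable. Not needed: stays there.
- jar_blue_mid (a point): small closed spice jar, grey-blue contents, 46 mm diameter, 88 mm tall, 140 g (hidden 0.8 to 1.25 times that): clear glass to 62 mm up, then a green twist cap 41 mm across (68 to 88 mm up) with a round blue sticker on top. The point is on its axis, half-way up: 44 mm above its underside; z up when upright, its yaw means nothing. Starts upright on the turntable. Not needed: stays there.
- jar_black_mid (a point): small closed spice jar, near-black contents, 46 mm diameter, 88 mm tall, 140 g (hidden 0.8 to 1.25 times that): clear glass to 62 mm up, then a green twist cap 41 mm across (68 to 88 mm up) with a round black sticker on top. The point is on its axis, half-way up: 44 mm above its underside; z up when upright, its yaw means nothing. Starts upright on the turntable. Not needed: stays there.
- egg_timer_mid (a point): plastic egg timer, white lower half and orange dial half, 56 mm diameter with straight sides from 18 to 42 mm up, domed top, flat foot 40 mm across, 62 mm tall, about 110 g. The point is on its axis, half-way up: 31 mm above its underside; z up, yaw means nothing. Starts upright on the turntable.
- infuser_mid (a point): stainless tea infuser ball, 45 mm ball with a closing rim 47 mm in diameter and 10 mm high round its middle (a 2.5 mm clasp and hinge stick out there, look only), flat foot 23 mm across, small wire loop on top, 53 mm tall over all, about 70 g. The point is the centre of the ball and rim, 21 mm above the underside of its foot; z up, yaw means nothing. Starts standing on its foot on the turntable.
- garlic_base_hollow (a point): loose blue stoneware base of the garlic press, a round puck 72 mm across and 30 mm high, 500 g, standing on the board; its top has a round hollow with a white floor, 54 mm wide and 8 mm deep. The point is the centre of the hollow's floor, 22 mm above the board's top. Its axes are parallel to the board's: x away from the robot (behind), y to the left along the board's long edges, z up.
- board: fixed wooden board, 220 mm deep (x) by 320 mm wide (y) by 18 mm thick, with a small dark hanging hole in the far right corner; origin at the centre of its underside, so the top face is 18 mm above it; x points away from the robot, y to the left along its long edges. It lies on the left or the right of the white table top, turned up to 0.25 rad.
- turntable: round wooden lazy Susan, 280 mm across, beside the board; origin at the centre of its underside, z up. Its plate, where things stand in the middle and on a ring of 100 mm radius, is 24 mm above the origin, with a 5 mm rim; it turns if pushed sideways. Other kitchen things, up to 230 mm tall, stand only beyond 0.78 m ahead or 0.44 m to either side.
Mind the look-alikes: they are no part of the job. Of the things that look like the part that bears egg_timer_mid, the larger one is meant. Of the things that look like the part that bears infuser_mid, the smaller one is meant.

How it is judged:
At the end, for the whole second after the job is handed in: Centres: red jar 64-94 mm left, yellow jar 64-94 mm right of the base, in line within 15; timer 54-87 mm from the yellow jar, 48-94 behind and 57-101 right of the base; infuser in the hollow within 12. All upright, at rest; other jars within 25 mm of their start, base 12 mm (y of jar_red_mid in the frame of garlic_base_hollow between 0.064 and 0.094 m and x of jar_red_mid in the frame of garlic_base_hollow between -0.015 and 0.015 m and z of jar_red_mid in the frame of garlic_base_hollow between 0.016 and 0.028 m and angle between each of jar_red_mid, jar_yellow_mid, egg_timer_mid, jar_white_mid, jar_blue_mid, jar_black_mid's own z axis and vertical below 0.12 rad and linear speed of each of jar_red, jar_yellow, egg_timer, infuser below 0.02 m/s and y of jar_yellow_mid in the frame of garlic_base_hollow between -0.094 and -0.064 m and x of jar_yellow_mid in the frame of garlic_base_hollow between -0.015 and 0.015 m and z of jar_yellow_mid in the frame of garlic_base_hollow between 0.016 and 0.028 m and y of egg_timer_mid in the frame of garlic_base_hollow between -0.101 and -0.057 m and x of egg_timer_mid in the frame of garlic_base_hollow between 0.048 and 0.094 m and z of egg_timer_mid in the frame of garlic_base_hollow between 0.003 and 0.015 m and horizontal distance between egg_timer_mid and jar_yellow_mid between 0.054 and 0.087 m and horizontal distance between infuser_mid and garlic_base_hollow below 0.012 m and z of infuser_mid in the frame of garlic_base_hollow between 0.016 and 0.026 m and angle between infuser_mid's own z axis and vertical below 0.2 rad and distance of each of jar_white_mid, jar_blue_mid, jar_black_mid from where it was at the start of the episode below 0.025 m); the robot touches nothing.
It fails at once if the garlic press base is shifted more than 12 mm or tipped (distance of garlic_base_hollow from where it was at the start of the episode above 0.012 m or angle between garlic_base_hollow's own z axis and vertical above 0.2 rad).
It fails at once if the white, blue or black jar is shifted more than 25 mm or tipped over (distance of any of jar_white_mid, jar_blue_mid, jar_black_mid from where it was at the start of the episode above 0.025 m or angle between any of jar_white_mid, jar_blue_mid, jar_black_mid's own z axis and vertical above 0.4 rad).
It fails at once if a jar, the timer or the infuser is dropped: falls unheld at over 0.8 m/s (more than 30 mm) ((linear speed of jar_red above 0.8 m/s and contact force between the fingers and jar_red below 0.05 N) or (linear speed of jar_yellow above 0.8 m/s and contact force between the fingers and jar_yellow below 0.05 N) or (linear speed of egg_timer above 0.8 m/s and contact force between the fingers and egg_timer below 0.05 N) or (linear speed of infuser above 0.8 m/s and contact force between the fingers and infuser below 0.05 N)).
It also fails if it takes over 118 s, if anything falls off the work surface, if the arm or the gripper's body presses on something with over 40 N, if the wrist force passes 120 N, or if a joint passes its speed limit or range.

## Working session

There is one attempt and no reset: what is moved stays moved. The work goes in short steps, Python scripts to look and compute and a tool call to move; the robot and the scene stay as the last step left them, time stands still between calls to the robot, and variables do not carry over. Pictures are saved under pics/ and viewed, and the job is handed in when it is done.

Besides the shell and the picture viewer there is one more tool, called after "Call:" by a JSON object that holds its "op" and its "data". servo_tool: Moves the arm, as the interface text tells. Its arguments: {"type":"object","properties":{"commands":{"type":"array","items":{"type":"number"}},"grip_force":{"type":"number"}},"required":["commands"]}

```bash
ls; mkdir -p pics
python3 - <<'E'
from station import monitor, viewer, ticket
import cv2, numpy as np
o=monitor.get_obs()
for k,v in o.items(): print(k,np.round(v,3))
for n in ("scene","side","wrist"):
    d=viewer.get_image(n)
    cv2.imwrite(f"pics/{n}0.png",d["frame"][:,:,::-1])
    np.savez(f"pics/{n}0.npz",**d)
    print(n,np.round(d["camera_matrix"],1).tolist(),np.round(d["cam_to_world"],3).tolist())
E
```

```text
pics
t 0.0
q [ 1.098  0.053  1.614 -0.     1.476 -0.119]
dq [-0.002 -0.    -0.001  0.     0.001  0.   ]
effort [-2.0000e-03 -3.9368e+01 -3.7017e+01 -0.0000e+00  7.0000e-03  0.0000e+00]
tool_pos [0.216 0.586 0.23 ]
tool_rot [-1.555  0.278 -0.277]
contact_force [-0.361 -0.289  0.805]
wrist_torque [ 0.024 -0.025 -0.013]
opening 0.085
scene [[491.7, 0.0, 314.3], [0.0, 491.7, 202.6], [0.0, 0.0, 1.0]] [[-0.019, 0.821, -0.57, 1.14], [1.0, 0.011, -0.017, -0.041], [-0.008, -0.57, -0.821, 1.039], [0.0, 0.0, 0.0, 1.0]]
side [[409.4, 0.0, 317.0], [0.0, 409.4, 197.4], [0.0, 0.0, 1.0]] [[1.0, 0.0, 0.019, 0.451], [-0.016, -0.553, 0.833, -0.949], [0.011, -0.833, -0.553, 0.648], [0.0, 0.0, 0.0, 1.0]]
wrist [[332.5, 0.0, 320.5], [0.0, 332.5, 197.3], [0.0, 0.0, 1.0]] [[0.346, 0.903, 0.254, 0.153], [0.938, -0.332, -0.095, 0.611], [-0.001, 0.272, -0.962, 0.373], [0.0, 0.0, 0.0, 1.0]]
```

View pics/scene0.png

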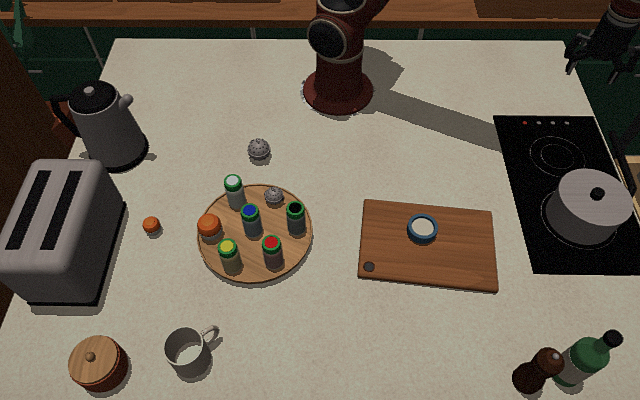

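View pics/side0.png

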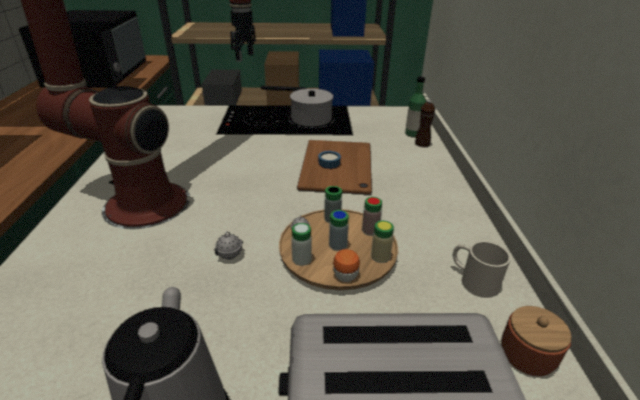

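View pics/wrist0.png

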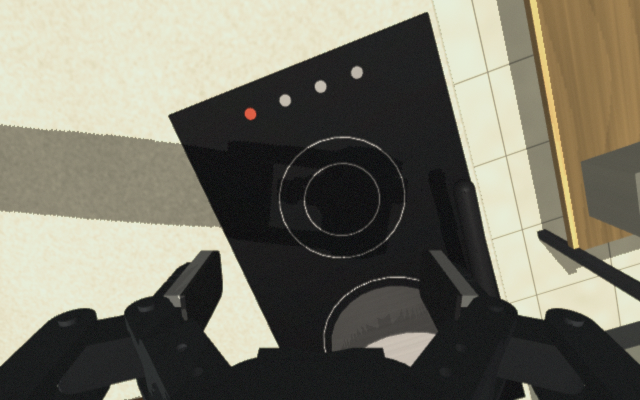

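The scene view looks back at the robot, so image right is +y and image down is +x. The board is on the left with the base at about (422,229). The turntable holds:
- red jar at (271,243)
- yellow jar at (228,247)
- white jar at (233,180)
- blue jar at (250,212)
- black jar at (295,208)
- the larger timer at (209,226)
- the smaller infuser at (274,196)

The look-alikes, a small timer at (151,225) and a large infuser at (259,149), stand on the table.

```bash
cat > h.py <<'E'
import numpy as np, cv2
from scipy.spatial.transform import Rotation as R
def ray(d,u,v):
    K=d["camera_matrix"];T=d["cam_to_world"]
    r=T[:3,:3]@np.linalg.solve(K,[u,v,1.0]); return T[:3,3],r
def onplane(d,u,v,z):
    o,r=ray(d,u,v); return o+r*(z-o[2])/r[2]
def tri(d1,p1,d2,p2):
    A=np.zeros((3,3));b=np.zeros(3);L=[]
    for d,p in((d1,p1),(d2,p2)):
        o,r=ray(d,*p); r=r/np.linalg.norm(r);P=np.eye(3)-np.outer(r,r);A+=P;b+=P@o;L.append((o,r))
    x=np.linalg.solve(A,b)
    return x,[np.linalg.norm(np.cross(x-o,r)) for o,r in L]
def blobs(mask,minA=8):
    n,l,s,c=cv2.connectedComponentsWithStats(mask.astype(np.uint8))
    return [(s[i,4],c[i],s[i,:4]) for i in range(1,n) if s[i,4]>=minA]
E
python3 - <<'E'
from h import *
S={n:dict(np.load(f"pics/{n}0.npz")) for n in("scene","side")}
for n in S:
    f=S[n]["frame"]; hsv=cv2.cvtColor(f,cv2.COLOR_RGB2HSV); H,s,V=[hsv[...,i].astype(int) for i in range(3)]
    M={"red":((H<4)|(H>175))&(s>180)&(V>110),"yellow":(abs(H-28)<5)&(s>150)&(V>120),"blue":(abs(H-113)<8)&(s>150)&(V>90),
       "orange":(abs(H-10)<5)&(s>180)&(V>120),"green":(abs(H-65)<12)&(s>150)&(V>50),"bluebase":(abs(H-105)<8)&(s>110)&(V>50)}
    for k,m in M.items():
        print(n,k,[(int(a),np.round(c,1).tolist(),b.tolist()) for a,c,b in blobs(m,12)])
    x0,y0,x1,y1={"scene":(190,165,320,290),"side":(270,180,410,290)}[n]
    cv2.imwrite(f"pics/{n}_crop.png",cv2.resize(f[y0:y1,x0:x1,::-1],None,fx=5,fy=4.5 if n=="scene" else 5,interpolation=cv2.INTER_CUBIC))
E
```

```text
scene red [(112, [270.6, 241.9], [265, 237, 13, 11])]
scene yellow [(114, [226.2, 245.5], [220, 240, 13, 12])]
scene blue [(103, [248.8, 209.6], [243, 205, 13, 10])]
scene orange [(257, [207.5, 221.7], [198, 214, 20, 17]), (126, [149.5, 222.1], [143, 217, 14, 12])]
scene green [(55, [232.5, 181.6], [224, 174, 17, 14]), (57, [293.9, 207.1], [287, 201, 17, 14]), (44, [247.6, 209.0], [241, 203, 17, 15]), (78, [270.8, 243.1], [262, 235, 18, 16]), (72, [226.2, 247.0], [218, 239, 18, 17])]
scene bluebase [(19, [428.0, 216.2], [422, 214, 12, 7]), (23, [410.2, 221.8], [408, 216, 7, 12])]
side red [(45, [373.4, 200.5], [369, 198, 10, 6])]
side yellow [(59, [384.0, 225.3], [378, 222, 13, 7])]
side blue [(64, [339.2, 214.2], [334, 211, 11, 7])]
side orange [(249, [346.3, 257.7], [335, 250, 23, 17])]
side green [(13, [329.3, 192.5], [327, 189, 6, 7])]
side bluebase [(675, [344.8, 56.2], [319, 49, 54, 18]), (37, [338.8, 214.3], [333, 211, 13, 8])]
```

Run:
```python
from h import *
S={n:dict(np.load(f"pics/{n}0.npz")) for n in("scene","side")}
sc,sd=S["scene"],S["side"]
for n,p,q in(("red",(270.6,241.9),(373.4,200.5)),("yellow",(226.2,245.5),(384,225.3)),("blue",(248.8,209.6),(339.2,214.2))):
    print(n,"plane.112",np.round(onplane(sc,*p,.112),4),np.round(onplane(sd,*q,.112),4),"tri",np.round(tri(sc,p,sd,q)[0],4))
f=sc["frame"];hsv=cv2.cvtColor(f,cv2.COLOR_RGB2HSV);H,s,V=[hsv[...,i].astype(int) for i in range(3)]
# white hollow floor, within base area
m=np.zeros(f.shape[:2],bool);m[205:250,400:445]=True
w=m&(s<80)&(V>120); print("white",[(a,np.round(c,1),b) for a,c,b in blobs(w)])
nb=m&~((H<20)&(s>90)); 
for a,c,b in blobs(nb,100): print("base all",a,c,b)
# brown board
bm=((H<18)&(s>90)&(V>50)); bm[:, :340]=0; bm[:190]=0; bm[310:]=0; bm[:,510:]=0
bm=cv2.morphologyEx(bm.astype(np.uint8),cv2.MORPH_CLOSE,np.ones((5,5)))
cs,_=cv2.findContours(bm,cv2.RETR_EXTERNAL,cv2.CHAIN_APPROX_NONE);c=max(cs,key=cv2.contourArea)
pts=np.array([onplane(sc,*p[0],.018)[:2] for p in c]);
r=cv2.minAreaRect((pts*1000).astype(np.float32));print("board rect mm",r)
im=cv2.resize(f[190:300,345:510,::-1],None,fx=4.8,fy=4.8,interpolation=cv2.INTER_CUBIC);cv2.imwrite("pics/board.png",im)
```

```text
red plane.112 [ 0.6024 -0.1527  0.112 ] [ 0.6023 -0.1544  0.112 ] tri [ 0.6023 -0.1529  0.1112]
yellow plane.112 [ 0.6128 -0.2484  0.112 ] [ 0.6127 -0.2499  0.112 ] tri [ 0.6127 -0.2487  0.1113]
blue plane.112 [ 0.5184 -0.2082  0.112 ] [ 0.5185 -0.2091  0.112 ] tri [ 0.5184 -0.2084  0.1116]
white [(np.int32(14), array([439.2, 205.1]), array([433, 205,  12,   2], dtype=int32)), (np.int32(294), array([422.3, 226.5]), array([412, 218,  22,  18], dtype=int32))]
base all 761 [421.81997372 228.04467806] [407 213  31  31]
board rect mm ((544.6119995117188, 209.1285858154297), (317.677001953125, 222.98866271972656), 83.72723388671875)
```

View pics/scene_crop.png

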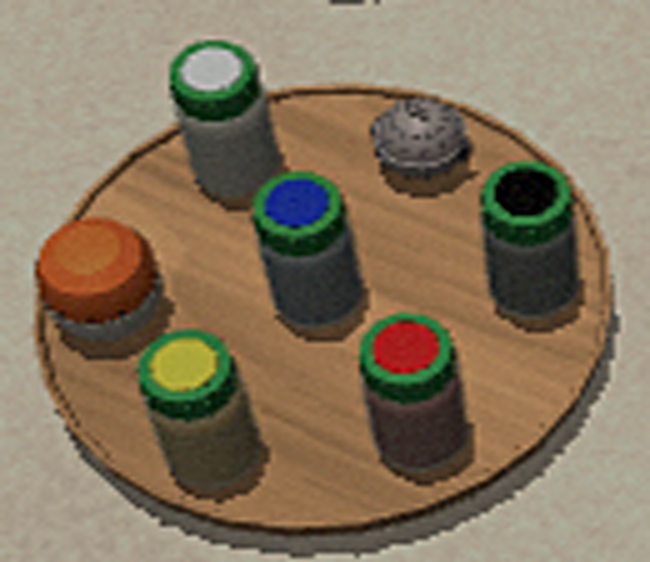

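View pics/board.png

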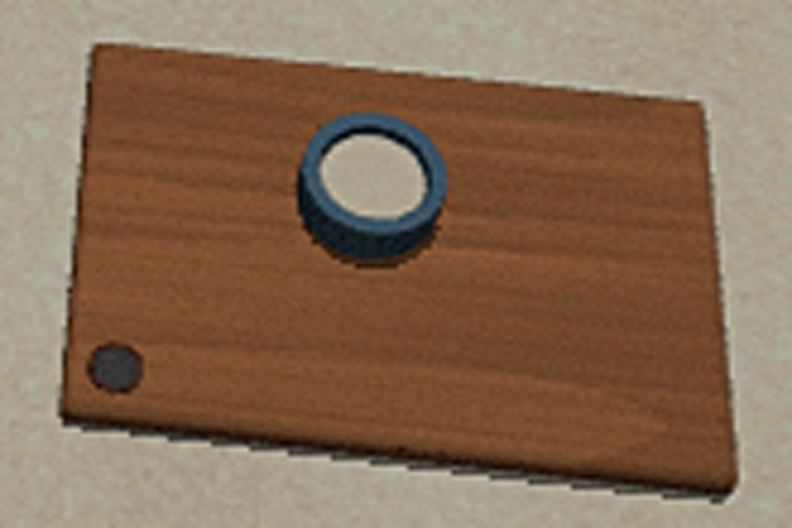

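Run:
```python
from h import *
S={n:dict(np.load(f"pics/{n}0.npz")) for n in("scene","side")}
sc,sd=S["scene"],S["side"]
f=sc["frame"];hsv=cv2.cvtColor(f,cv2.COLOR_RGB2HSV);H,s,V=[hsv[...,i].astype(int) for i in range(3)]
bm=((H<18)&(s>90)&(V>50)); bm[:, :340]=0; bm[:190]=0; bm[310:]=0; bm[:,510:]=0
bm=cv2.morphologyEx(bm.astype(np.uint8),cv2.MORPH_CLOSE,np.ones((5,5)))
# near-robot edge: first row per column
P=[]
for u in range(372,486):
    v=np.argmax(bm[:,u]); P.append(onplane(sc,u,v-.0,.018)[:2])
P=np.array(P);k=cv2.fitLine(P.astype(np.float32),cv2.DIST_HUBER,0,.001,.001).ravel();print("near edge dir yaw",np.arctan2(-k[0]*np.sign(k[1]),abs(k[1])),k)
P=[]
for u in range(372,486):
    v=399-np.argmax(bm[::-1,u]); P.append(onplane(sc,u,v,.009)[:2])
P=np.array(P);k2=cv2.fitLine(P.astype(np.float32),cv2.DIST_HUBER,0,.001,.001).ravel();print("far edge yaw",np.arctan2(-k2[0]*np.sign(k2[1]),abs(k2[1])),k2)
# side view base
for nm,d,(x0,y0,x1,y1) in(("scene",sc,(400,205,445,250)),("side",sd,(312,145,348,172))):
    f=d["frame"];hsv=cv2.cvtColor(f,cv2.COLOR_RGB2HSV);H,s,V=[hsv[...,i].astype(int) for i in range(3)]
    m=np.zeros(f.shape[:2],bool);m[y0:y1,x0:x1]=1
    blue=m&(H>90)&(H<125)&(s>60)&(V>85)
    m2=m&(((H>90)&(H<125)&(s>60))|((s<80)&(V>120)))
    b2=max(blobs(m2,50),key=lambda t:t[0]);print(nm,"all",b2)
    # bright top rim: outer contour -> points onto z=.048 -> fit circle
    ys,xs=np.nonzero(blue); 
    print(V[y0:y1,(x0+x1)//2].tolist())
    im=cv2.resize(f[y0:y1,x0:x1,::-1],None,fx=14,fy=12,interpolation=cv2.INTER_NEAREST);cv2.imwrite(f"pics/base_{nm}.png",im)
    u,v,w,h=b2[2]
    if nm=="scene":
        e=onplane(d,u+w/2-.5,v-.5,.048);print("edge near robot",e)
        for vv in range(v,v+h): 
            r=np.nonzero(m2[vv])[0];print(vv,r.min(),r.max(),end='; ')
```

```text
near edge dir yaw -0.107636526 [0.10742881 0.9942128  0.43573594 0.2252538 ]
far edge yaw -0.109590605 [0.10937137 0.994001   0.64687246 0.20300332]
scene all (np.int32(697), array([421.94404591, 228.17647059]), array([407, 214,  31,  30], dtype=int32))
[120, 122, 117, 121, 117, 110, 119, 130, 84, 101, 110, 43, 18, 149, 185, 170, 175, 168, 173, 173, 172, 170, 176, 170, 170, 170, 171, 172, 174, 184, 111, 94, 107, 61, 41, 42, 32, 39, 33, 65, 50, 132, 124, 112, 122]
edge near robot [0.48117855 0.19943555 0.048     ]
214 416 426; 215 414 428; 216 413 430; 217 412 432; 218 411 433; 219 410 434; 220 409 434; 221 409 435; 222 409 436; 223 408 436; 224 408 437; 225 408 437; 226 407 437; 227 407 437; 228 407 437; 229 407 437; 230 407 437; 231 407 436; 232 407 436; 233 408 435; 234 408 435; 235 409 434; 236 409 434; 237 410 434; 238 411 433; 239 412 432; 240 413 431; 241 414 430; 242 416 428; 243 420 422; side all (np.int32(234), array([329.08974359, 159.55128205]), array([319, 152,  21,  16], dtype=int32))
[109, 110, 112, 115, 106, 92, 76, 62, 92, 147, 169, 175, 172, 169, 151, 103, 67, 53, 37, 36, 38, 38, 36, 44, 81, 113, 123]
```

View pics/base_scene.png

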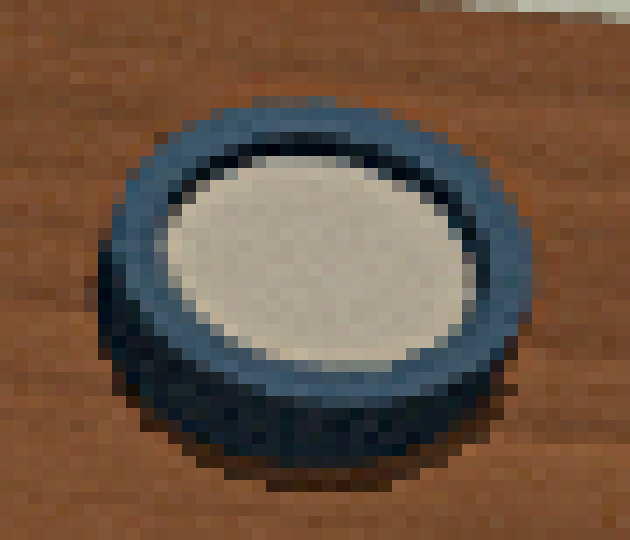

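```bash
cat >> h.py <<'E'
def circfit(P):
    A=np.c_[2*P,np.ones(len(P))];s=np.linalg.lstsq(A,(P**2).sum(1),rcond=None)[0]
    return s[:2],np.sqrt(s[2]+s[0]**2+s[1]**2)
E
python3 - <<'E'
from h import *
S={n:dict(np.load(f"pics/{n}0.npz")) for n in("scene","side")}
for nm,(x0,y0,x1,y1) in(("scene",(400,205,445,250)),("side",(312,145,348,172))):
    d=S[nm];f=d["frame"];hsv=cv2.cvtColor(f,cv2.COLOR_RGB2HSV);H,s,V=[hsv[...,i].astype(int) for i in range(3)]
    m=np.zeros(f.shape[:2],bool);m[y0:y1,x0:x1]=1
    for th in(60,70,80):
        b=m&(((H>90)&(H<125)&(s>50)&(V>th))|((s<90)&(V>120)))
        b=cv2.morphologyEx(b.astype(np.uint8),cv2.MORPH_OPEN,np.ones((2,2)))
        c=max(cv2.findContours(b,cv2.RETR_EXTERNAL,cv2.CHAIN_APPROX_NONE)[0],key=cv2.contourArea)
        c=cv2.convexHull(c)
        P=np.array([onplane(d,*p[0],.048)[:2] for p in c]);ce,r=circfit(P);print(nm,th,ce,r, cv2.minEnclosingCircle((P*1000).astype(np.float32)))
# timer & infuser
    hs=hsv
    om=(abs(H-10)<6)&(s>150)&(V>60)
    print([ (a,c,b) for a,c,b in blobs(om,40)][:3])
sc=S["scene"];sd=S["side"]
for z in(.05,.066,.07,.075,.08,.086):print(z,onplane(sc,207.5,221.7,z),onplane(sd,346.3,257.7,z))
# hex prediction
b=np.array([.5184,-.2084])
for n,p in(("red",(.6023,-.1529)),("yel",(.6127,-.2487))):
    print(n,np.linalg.norm(p-b),np.degrees(np.arctan2(*(p-b)[::-1])))
f=sc["frame"];im=cv2.resize(f[180:215,255:305,::-1],None,fx=12,fy=12,interpolation=cv2.INTER_NEAREST);cv2.imwrite("pics/inf.png",im)
f=sd["frame"];im=cv2.resize(f[180:290,270:410,::-1],None,fx=5,fy=5,interpolation=cv2.INTER_NEAREST);cv2.imwrite("pics/sidett.png",im)
E
```

```text
scene 60 [0.51817428 0.19928274] 0.03478623647813454 ((518.2802124023438, 199.36798095703125), 35.01503372192383)
scene 70 [0.51795179 0.19930317] 0.03465990927642967 ((518.2201538085938, 199.35263061523438), 34.98396301269531)
scene 80 [0.51774192 0.19933236] 0.034475365384221315 ((517.9321899414062, 199.41400146484375), 34.73922348022461)
[(np.int32(4206), array([172.58273894,  10.35425583]), array([ 23,   0, 294,  21], dtype=int32)), (np.int32(1736), array([432.69873272,  10.93375576]), array([372,   0, 152,  22], dtype=int32)), (np.int32(76), array([ 6.03947368, 14.84210526]), array([ 0, 11, 14,  8], dtype=int32))]
side 60 [0.52248876 0.18394402] 0.026893429365305914 ((521.9918823242188, 184.69737243652344), 28.99180793762207)
side 70 [0.51653258 0.17828921] 0.02132812682187883 ((516.32568359375, 179.41018676757812), 22.194076538085938)
side 80 [0.51653258 0.17828921] 0.02132812682187883 ((516.32568359375, 179.41018676757812), 22.194076538085938)
[(np.int32(497), array([346.20724346, 260.77062374]), array([334, 249,  26,  24], dtype=int32)), (np.int32(193), array([534.27979275, 344.7357513 ]), array([508, 321,  60,  35], dtype=int32))]
0.05 [ 0.51299332 -0.31492835  0.05      ] [ 0.53186673 -0.28397887  0.05      ]
0.066 [ 0.5231394  -0.31048991  0.066     ] [ 0.52971473 -0.30175963  0.066     ]
0.07 [ 0.52567591 -0.30938029  0.07      ] [ 0.52917673 -0.30620482  0.07      ]
0.075 [ 0.52884656 -0.30799328  0.075     ] [ 0.52850423 -0.31176131  0.075     ]
0.08 [ 0.53201721 -0.30660626  0.08      ] [ 0.52783173 -0.3173178   0.08      ]
0.086 [ 0.53582199 -0.30494185  0.086     ] [ 0.52702473 -0.32398559  0.086     ]
red 0.10059552673951261 33.48470718848491
yel 0.10255037786376026 -23.139900875262576
```

View pics/inf.png

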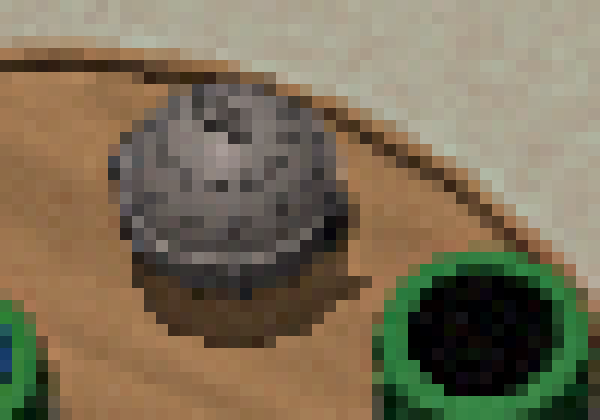

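View pics/sidett.png

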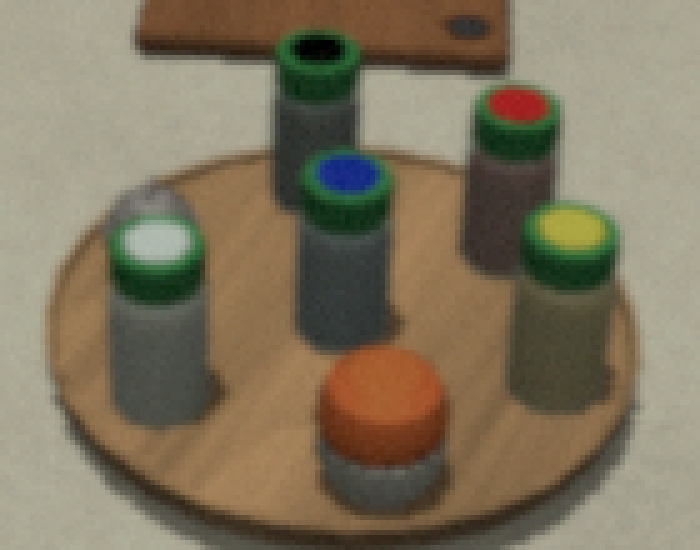

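```bash
cat >> h.py <<'E'
def go(x,y,z,jaw=None):
    """print tool-frame shift in cm to target, and turn about tool y (rad) that brings jaw axis along world heading jaw (mod pi)"""
    from station import monitor
    o=monitor.get_obs();p=np.array(o["tool_pos"]);Rm=R.from_rotvec(o["tool_rot"]).as_matrix()
    d=Rm.T@(np.array([x,y,z])-p)*100
    zz=Rm[:,2];a=np.arctan2(zz[1],zz[0])
    print("t",round(o["t"],2),"pos",np.round(p,4),"open",round(float(o["opening"]),4),"F",np.round(o["contact_force"],1),"jaw heading",round(a,3),"tooly",np.round(Rm[:,1],3),"q6",np.round(o["q"],2))
    print("shift cm [x,y,z] now:",np.round(d,2))
    # tilt fix
    axis=np.cross(Rm[:,1],[0,0,-1]);print("tilt fix rv(tool)",np.round(Rm.T@axis,3))
    if jaw is not None:
        t=(a-jaw+np.pi/2)%np.pi-np.pi/2   # turn about tool y(down): heading decreases by turn
        print("turn about tool y:",round(t,3))
        R2=Rm@R.from_rotvec([0,t,0]).as_matrix();print("after turn, shift:",np.round(R2.T@(np.array([x,y,z])-p)*100,2))
E
python3 - <<'E'
from h import *
S={n:dict(np.load(f"pics/{n}0.npz")) for n in("scene","side")}
sc=S["scene"]
for z in(.045,.05,.06):print(z,onplane(sc,274,195,z))
f=sc["frame"];hsv=cv2.cvtColor(f,cv2.COLOR_RGB2HSV);H,s,V=[hsv[...,i].astype(int) for i in range(3)]
print("white dot",onplane(sc,232.3,180.2,.112),"black",onplane(sc,293.9,206,.112))
o=np.load
from station import monitor
print(R.from_rotvec(monitor.get_obs()["tool_rot"]).as_matrix().round(3))
go(.55,-.2,.25,0)
E
```

```text
0.045 [ 0.42889768 -0.16169232  0.045     ]
0.05 [ 0.43247536 -0.16108301  0.05      ]
0.06 [ 0.43963071 -0.1598644   0.06      ]
white dot [ 0.43495425 -0.2554122   0.112     ] black [ 0.50713949 -0.1060008   0.112     ]
[[ 0.938 -0.001  0.346]
 [-0.346 -0.001  0.938]
 [-0.    -1.    -0.002]]
t 0.15 pos [0.2163 0.5859 0.2303] open 0.0854 F [-0.1 -0.3  0.3] jaw heading 1.217 tooly [-0.001 -0.001 -1.   ] q6 [ 1.1   0.05  1.61  0.    1.48 -0.12]
shift cm [x,y,z] now: [ 58.53  -1.88 -62.16]
tilt fix rv(tool) [ 0.002  0.    -0.   ]
turn about tool y: 1.217
after turn, shift: [78.59 -1.88 33.37]
```

Call:
{"op": "servo_tool", "data": {"commands": [0,0.147,0,4,0,0,1,0,0.147,0,4,0,0,1,0,0.147,0,4,0,0,1,0,0.147,0,4,0,0,1,0,0.147,0,4,0,0,1,0,0.147,0,4,0,0,1,0,0.147,0,4,0,0,1,0,0.147,0,4,0,0,1,0,0.147,0,4,0,0,1,0,0,0,4,0,0,1,0,0,0,4,0,0,1], "grip_force": 40}}

```text
t: 1.25
tool_pos: [0.4022, 0.2233, 0.2257]
tool_rot: [-1.151, 1.309, -1.31]
contact_force: [0.3, -0.7, 0.6]
opening: 0.0852
```

```bash
python3 -c "
from h import *; go(.50,-.2,.26,-.108)"
```

```text
t 1.25 pos [0.4022 0.2233 0.2257] open 0.0852 F [ 0.3 -0.7  0.6] jaw heading -0.135 tooly [-0.006 -0.006 -1.   ] q6 [ 0.35 -0.35  1.98 -0.    1.52  0.48]
shift cm [x,y,z] now: [40.65 -3.24 15.38]
tilt fix rv(tool) [0.005 0.    0.007]
turn about tool y: -0.027
after turn, shift: [41.05 -3.24 14.27]
```

Call:
{"op": "servo_tool", "data": {"commands": [0.005,-0.027,0.007,4,-0.4,1.5,1,0,0,0,4,-0.4,1.5,1,0,0,0,4,-0.4,1.5,1,0,0,0,4,-0.4,1.5,1,0,0,0,4,-0.4,1.5,1,0,0,0,4,-0.4,1.5,1,0,0,0,4,-0.4,1.5,1,0,0,0,4,-0.4,1.5,1,0,0,0,4,-0.4,1.5,1,0,0,0,3,-0.4,1,1,0,0,0,0,0,0,1,0,0,0,0,0,0,1]}}

```text
t: 2.45
tool_pos: [0.5012, -0.2013, 0.2633]
tool_rot: [-1.153, 1.293, -1.29]
contact_force: [-1.0, 1.2, 0.7]
opening: 0.0854
```

Run:
```python
from h import *
from station import viewer
d=viewer.get_image("wrist");np.savez("pics/w1.npz",**d);cv2.imwrite("pics/w1.png",d["frame"][:,:,::-1]);print(d["cam_to_world"].round(3).tolist())
go(.528,-.309,.2,-.108)
```

```text
[[0.994, -0.107, -0.03, 0.51], [-0.112, -0.957, -0.268, -0.132], [-0.0, 0.27, -0.963, 0.406], [0.0, 0.0, 0.0, 1.0]]
t 2.5 pos [ 0.5012 -0.201   0.2633] open 0.0854 F [ 0.2 -0.8 -0.5] jaw heading -0.112 tooly [-0.001  0.001 -1.   ] q6 [-0.52 -0.17  1.77  0.    1.54 -0.41]
shift cm [x,y,z] now: [10.44  6.32  3.88]
tilt fix rv(tool) [ 0.001  0.    -0.001]
turn about tool y: -0.004
after turn, shift: [10.45  6.32  3.83]
```

View pics/w1.png

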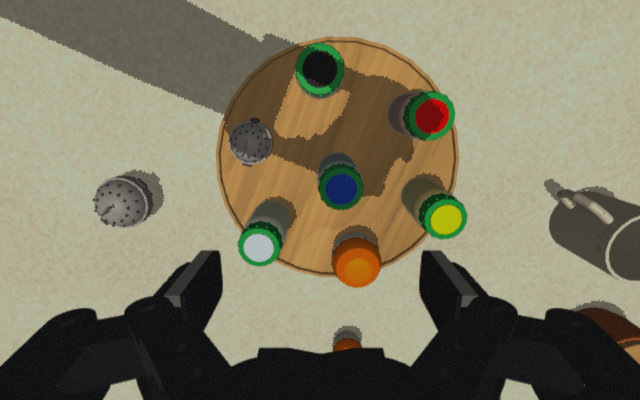

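Wrist view: timer at about (358,262), infuser at (251,143), red dot at (432,116), yellow dot at (446,216).

Run:
```python
from h import *
d=dict(np.load("pics/w1.npz"));f=d["frame"];hsv=cv2.cvtColor(f,cv2.COLOR_RGB2HSV);H,s,V=[hsv[...,i].astype(int) for i in range(3)]
M={"red":((H<4)|(H>175))&(s>180)&(V>90),"yellow":(abs(H-28)<5)&(s>180)&(V>120),"blue":(abs(H-113)<10)&(s>150)&(V>70),"orange":(abs(H-11)<5)&(s>190)&(V>80)}
for k,m in M.items():
    for a,c,b in blobs(m,200):
        print(k,a,c.round(1),b,onplane(d,*c,.112 if k!="orange" else .075).round(4))
        if k=="orange":
            cc=cv2.convexHull(np.argwhere(m)[:,::-1].astype(np.int32).reshape(-1,1,2)) if 0 else None
m=M["orange"].copy();m[320:]=0
c=max(cv2.findContours(m.astype(np.uint8),cv2.RETR_EXTERNAL,cv2.CHAIN_APPROX_NONE)[0],key=cv2.contourArea);c=cv2.convexHull(c)
for z in(.055,.066):
    P=np.array([onplane(d,*p[0],z)[:2] for p in c]);print("timer",z,circfit(P))
m=(s<70)&(V<175);m[:100]=0;m[175:]=0;m[:,:215]=0;m[:,285:]=0
for a,cc,b in blobs(m,100):
    print("inf",a,cc,b,onplane(d,*cc,.05))
cv2.imwrite("pics/infw.png",cv2.resize(f[100:180,215:290,::-1],None,fx=7,fy=7,interpolation=cv2.INTER_NEAREST))
```

```text
red 837 [431.5 115.9] [416 100  32  33] [ 0.6035 -0.1525  0.112 ]
yellow 669 [445.7 219.1] [431 205  30  29] [ 0.6146 -0.2481  0.112 ]
blue 743 [340.9 188.9] [326 174  31  31] [ 0.52   -0.2083  0.112 ]
orange 1424 [355.7 260. ] [332 238  50  49] [ 0.5297 -0.2992  0.075 ]
timer 0.055 (array([ 0.53108461, -0.31264202]), np.float64(0.029634422476731676))
timer 0.066 (array([ 0.53042054, -0.30699113]), np.float64(0.028705411937773696))
inf 175 [221.06285714 105.97142857] [215 100  15  15] [ 0.40763545 -0.12258297  0.05      ]
inf 1556 [250.46979434 141.64781491] [229 118  44  48] [ 0.43166637 -0.16203578  0.05      ]
```

View pics/infw.png

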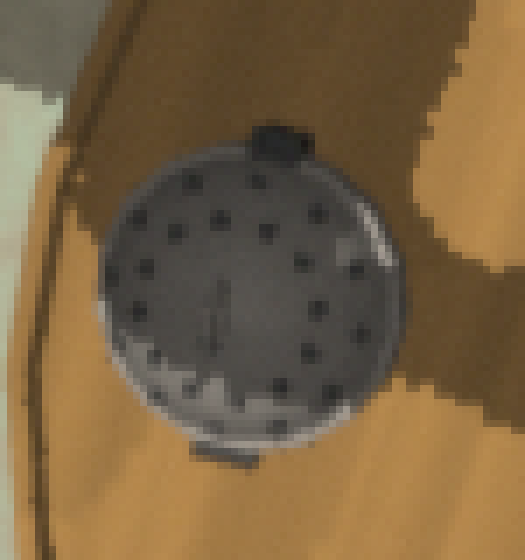

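```bash
python3 -c "
from h import *; go(.530,-.3085,.11,-.108)"
```

```text
t 2.5 pos [ 0.5012 -0.201   0.2633] open 0.0854 F [ 0.2 -0.8 -0.5] jaw heading -0.112 tooly [-0.001  0.001 -1.   ] q6 [-0.52 -0.17  1.77  0.    1.54 -0.41]
shift cm [x,y,z] now: [10.37 15.32  4.08]
tilt fix rv(tool) [ 0.001  0.    -0.001]
turn about tool y: -0.004
after turn, shift: [10.39 15.32  4.04]
```

Call:
{"op": "servo_tool", "data": {"commands": [0,0,0,3,0,1.2,1,0,0,0,3,0,1.2,1,0,0,0,3,0,1.2,1,0,0,0,1.4,0,0.5,1,0,0,0,0,4,0,1,0,0,0,0,4,0,1,0,0,0,0,4,0,1,0,0,0,0,3.3,0,1,0,0,0,0,0,0,1,0,0,0,0,0,0,1]}}

```text
t: 3.5
tool_pos: [0.5339, -0.2982, 0.1083]
tool_rot: [-1.158, 1.279, -1.278]
contact_force: [-0.1, 0.2, 0.9]
opening: 0.0855
```

Run:
```python
from h import *
from station import viewer
d=viewer.get_image("wrist");cv2.imwrite("pics/w2.png",d["frame"][:,:,::-1])
go(.530,-.3085,.036,-.108)
```

```text
t 3.55 pos [ 0.5338 -0.2981  0.1082] open 0.0855 F [ 0.9  0.4 -0.9] jaw heading -0.096 tooly [ 0.003  0.004 -1.   ] q6 [-0.63  0.13  1.75  0.    1.27 -0.54]
shift cm [x,y,z] now: [ 1.1   7.22 -0.29]
tilt fix rv(tool) [-0.002  0.    -0.004]
turn about tool y: 0.012
after turn, shift: [ 1.1   7.22 -0.28]
```

View pics/w2.png

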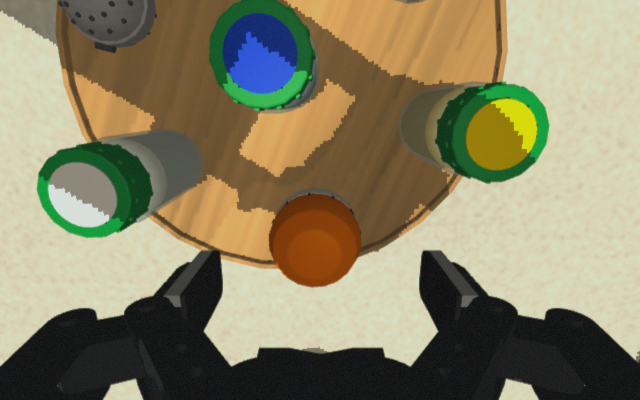

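The timer sits at about (315,240), midway between the pads at columns 221 and 420. I'll correct by 11 mm sideways and go down.

Call:
{"op": "servo_tool", "data": {"commands": [0,0.012,-0.004,1.1,0,-0.3,1,0,0,0,0,2.5,0,1,0,0,0,0,2.5,0,1,0,0,0,0,2.2,0,1,0,0,0,0,0,0,1]}}

```text
t: 4.05
tool_pos: [0.537, -0.3168, 0.0491]
tool_rot: [-1.151, 1.266, -1.31]
contact_force: [-0.1, -0.4, -0.0]
opening: 0.0852
```

Run:
```python
from h import *
go(.530,-.3085,.036,-.108)
```

```text
t 4.05 pos [ 0.537  -0.3168  0.0491] open 0.0852 F [-0.1 -0.4 -0. ] jaw heading -0.109 tooly [ 0.02  -0.016 -1.   ] q6 [-0.65  0.21  1.77 -0.    1.14 -0.54]
shift cm [x,y,z] now: [-0.77  1.28 -0.82]
tilt fix rv(tool) [-0.022  0.     0.014]
turn about tool y: -0.001
after turn, shift: [-0.77  1.28 -0.82]
```

Call:
{"op": "servo_tool", "data": {"commands": [-0.022,0,0.014,-0.8,0.6,-0.8,1,0,0,0,0,0.6,0,1,0,0,0,0,0,0,1]}}

```text
t: 4.35
tool_pos: [0.5323, -0.3106, 0.0422]
tool_rot: [-1.154, 1.284, -1.296]
contact_force: [-0.1, -0.5, 0.9]
opening: 0.0856
```

Run:
```python
from h import *
go(.530,-.3085,.036,-.108)
```

```text
t 4.35 pos [ 0.5323 -0.3106  0.0422] open 0.0856 F [-0.1 -0.5  0.9] jaw heading -0.11 tooly [ 0.005 -0.004 -1.   ] q6 [-0.65  0.21  1.77 -0.    1.15 -0.54]
shift cm [x,y,z] now: [-0.18  0.62 -0.26]
tilt fix rv(tool) [-0.006  0.     0.004]
turn about tool y: -0.002
after turn, shift: [-0.18  0.62 -0.26]
```

Call:
{"op": "servo_tool", "data": {"commands": [-0.006,0,0.004,-0.2,0.4,-0.3,1,0,0,0,0,0.2,0,1,0,0,0,0,0,0,0.6,0,0,0,0,0,0,0.4,0,0,0,0,0,0,0.2,0,0,0,0,0,0,0.2,0,0,0,0,0,0,0.2,0,0,0,0,0,0,0.2,0,0,0,0,0,0,0.2,0,0,0,0,0,0,0.2]}}

```text
t: 5.35
tool_pos: [0.5309, -0.3092, 0.0385]
tool_rot: [-1.154, 1.286, -1.293]
contact_force: [0.3, 0.2, -0.0]
opening: 0.0548
```

Run:
```python
from h import *
go(.530,-.3085,.036,-.108)
```

```text
t 5.35 pos [ 0.5309 -0.3092  0.0385] open 0.0548 F [ 0.3  0.2 -0. ] jaw heading -0.11 tooly [ 0.003 -0.002 -1.   ] q6 [-0.65  0.22  1.78 -0.    1.15 -0.54]
shift cm [x,y,z] now: [-0.06  0.25 -0.1 ]
tilt fix rv(tool) [-0.003  0.     0.002]
turn about tool y: -0.002
after turn, shift: [-0.06  0.25 -0.1 ]
```

Call:
{"op": "servo_tool", "data": {"commands": [0,0,0,0,-1,0,0.2,0,0,0,0,-2,0,0.2,0,0,0,0,-3,0,0.2,0,0,0,0,-4,0,0.2,0,0,0,0,-4,0,0.2,0,0,0,0,-3,0,0.2,0,0,0,0,-2,0,0.2,0,0,0,-2,0,0,0.2,0,0,0,-3,0,0,0.2,0,0,0,-4,0,0,0.2,0,0,0,-4,0,0,0.2,0,0,0,-4,0,0,0.2,0,0,0,-4,0,0,0.2,0,0,0,-4,0,0,0.2,0,0,0,-4,0,0,0.2,0,0,0,-4,0,0,0.2,0,0,0,-2,0,0,0.2,0,0,0,0,0,0,0.2]}}

```text
t: 7.15
tool_pos: [0.5594, 0.0647, 0.2274]
tool_rot: [-1.162, 1.305, -1.275]
contact_force: [0.1, -0.9, -1.8]
opening: 0.0544
```

Run:
```python
from h import *
from station import viewer
d=viewer.get_image("wrist");np.savez("pics/w3.npz",**d);cv2.imwrite("pics/w3.png",d["frame"][:,:,::-1])
d=viewer.get_image("scene");np.savez("pics/s3.npz",**d);cv2.imwrite("pics/s3.png",d["frame"][:,:,::-1])
go(.580,.1131,.1,-.108)
```

```text
t 7.25 pos [0.5595 0.0623 0.2274] open 0.0547 F [-0.1 -0.5 -1.4] jaw heading -0.111 tooly [-0.016  0.008 -1.   ] q6 [-0.02 -0.08  1.75  0.01  1.49  0.09]
shift cm [x,y,z] now: [-5.2  12.75  1.68]
tilt fix rv(tool) [ 0.016  0.    -0.006]
turn about tool y: -0.003
after turn, shift: [-5.19 12.75  1.7 ]
```

View pics/w3.png

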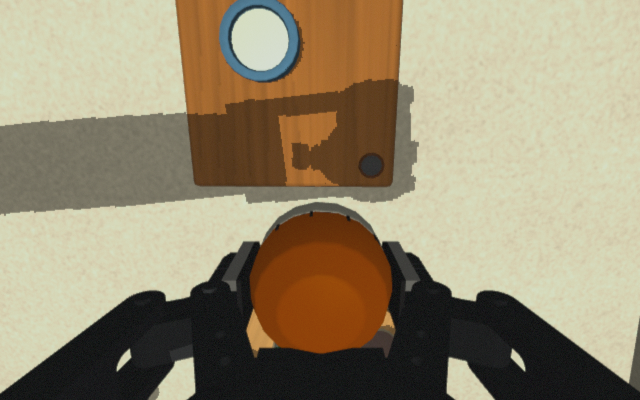

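View pics/s3.png

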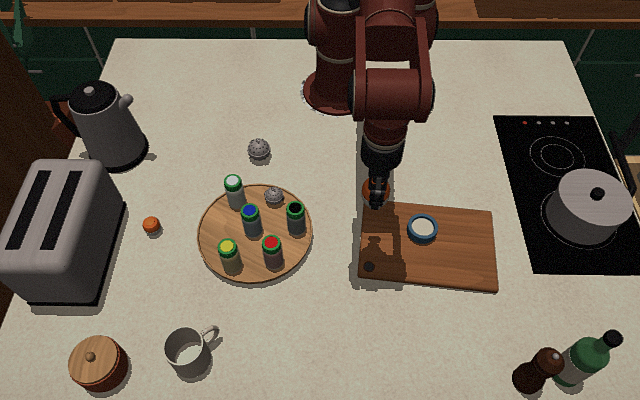

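The timer is held between the pads at (320,280), and the base shows at (260,40). I'll check the base from this view, then move on.

```bash
cat > basefit.py <<'E'
from h import *
def basefit(d,roi):
    f=d["frame"];hsv=cv2.cvtColor(f,cv2.COLOR_RGB2HSV);H,s,V=[hsv[...,i].astype(int) for i in range(3)]
    x0,y0,x1,y1=roi;m=np.zeros(f.shape[:2],bool);m[y0:y1,x0:x1]=1
    b=m&(H>95)&(H<120)&(s>90)&(V>90)
    c=max(cv2.findContours(b.astype(np.uint8),cv2.RETR_EXTERNAL,cv2.CHAIN_APPROX_NONE)[0],key=cv2.contourArea)
    c=cv2.convexHull(c);c=[p[0] for p in c if p[0][1]>2]
    P=np.array([onplane(d,*p,.048)[:2] for p in c]);return circfit(P),len(P)
E
python3 - <<'E'
from basefit import *
d=dict(np.load("pics/w3.npz"));print(basefit(d,(210,0,310,90)))
E
```

```text
((array([0.51623051, 0.19685445]), np.float64(0.034835690968237604)), 30)
```

Call:
{"op": "servo_tool", "data": {"commands": [0.016,0,-0.006,-2.5,0,0.8,0.2,0,0,0,-2.5,0,0.8,0.2,0,0,0,0,3,0,0.2,0,0,0,0,3.5,0,0.2,0,0,0,0,3.5,0,0.2,0,0,0,0,2,0,0.2,0,0,0,0,0,0,0.2,0,0,0,0,0,0,0.2]}}

```text
t: 8.05
tool_pos: [0.5812, 0.102, 0.1032]
tool_rot: [-1.15, 1.298, -1.303]
contact_force: [0.7, 0.6, -0.4]
opening: 0.0548
```

Run:
```python
from h import *
go(.580,.1131,.0325,-.108)
```

```text
t 8.05 pos [0.5812 0.102  0.1032] open 0.0548 F [ 0.7  0.6 -0.4] jaw heading -0.124 tooly [ 0.    -0.003 -1.   ] q6 [ 0.05  0.08  1.8  -0.    1.26  0.17]
shift cm [x,y,z] now: [-1.11  7.07 -0.26]
tilt fix rv(tool) [-0.001  0.     0.003]
turn about tool y: -0.016
after turn, shift: [-1.12  7.07 -0.25]
```

Call:
{"op": "servo_tool", "data": {"commands": [0,-0.016,0.003,-1,1,-0.3,0.2,0,0,0,0,2,0,0.2,0,0,0,0,2,0,0.2,0,0,0,0,1,0,0.2,0,0,0,0,0.2,0,0.2,0,0,0,0,0,0,0.2]}}

```text
t: 8.65
tool_pos: [0.5852, 0.1138, 0.0468]
tool_rot: [-1.144, 1.278, -1.293]
contact_force: [-0.7, -0.3, -1.3]
opening: 0.0546
```

Run:
```python
from h import *
go(.580,.1125,.0325,-.108)
```

```text
t 8.65 pos [0.5852 0.1138 0.0468] open 0.0546 F [-0.7 -0.3 -1.3] jaw heading -0.107 tooly [ 0.015  0.002 -1.   ] q6 [0.07 0.16 1.83 0.   1.14 0.17]
shift cm [x,y,z] now: [ 0.19  1.42 -0.53]
tilt fix rv(tool) [-0.015  0.    -0.003]
turn about tool y: 0.001
after turn, shift: [ 0.19  1.42 -0.53]
```

Call:
{"op": "servo_tool", "data": {"commands": [-0.015,0,-0.003,0.2,0.5,-0.5,0.2,0,0,0,0,0.4,0,0.2,0,0,0,0,0.3,0,0.2,0,0,0,0,0,0,0.2,0,0,0,0,0,0,0.2]}}

```text
t: 9.15
tool_pos: [0.5819, 0.1125, 0.0371]
tool_rot: [-1.153, 1.285, -1.289]
contact_force: [0.8, 0.6, -1.7]
opening: 0.0549
```

Run:
```python
from h import *
go(.580,.1125,.0325,-.108)
```

```text
t 9.15 pos [0.5819 0.1125 0.0371] open 0.0549 F [ 0.8  0.6 -1.7] jaw heading -0.107 tooly [ 0.004  0.001 -1.   ] q6 [0.07 0.17 1.83 0.   1.14 0.17]
shift cm [x,y,z] now: [ 0.02  0.46 -0.19]
tilt fix rv(tool) [-0.004  0.    -0.001]
turn about tool y: 0.001
after turn, shift: [ 0.02  0.46 -0.19]
```

Call:
{"op": "servo_tool", "data": {"commands": [-0.004,0,0,0,0.2,-0.2,0.2,0,0,0,0,0.15,0,0.2,0,0,0,0,0.15,0,0.2,0,0,0,0,0.1,0,0.2,0,0,0,0,0,0,0.2]}}

```text
t: 9.65
tool_pos: [0.5806, 0.1129, 0.0329]
tool_rot: [-1.156, 1.288, -1.287]
contact_force: [-0.3, 0.8, -1.1]
opening: 0.0546
```

Run:
```python
from h import *
go(.580,.1125,.0325,-.108)
```

```text
t 9.65 pos [0.5806 0.1129 0.0329] open 0.0546 F [-0.3  0.8 -1.1] jaw heading -0.107 tooly [ 0.     0.001 -1.   ] q6 [0.07 0.18 1.83 0.   1.13 0.17]
shift cm [x,y,z] now: [ 0.04  0.04 -0.05]
tilt fix rv(tool) [-0.     0.    -0.001]
turn about tool y: 0.001
after turn, shift: [ 0.04  0.04 -0.05]
```

Call:
{"op": "servo_tool", "data": {"commands": [0,0,0,0,0.1,0,0.2,0,0,0,0,0.1,0,0.2,0,0,0,0,0,0,0.2]}}

```text
t: 9.95
tool_pos: [0.5811, 0.113, 0.0327]
tool_rot: [-1.156, 1.288, -1.287]
contact_force: [0.3, -0.9, -0.5]
opening: 0.0551
```

Call:
{"op": "servo_tool", "data": {"commands": [0,0,0,0,0.2,0,0.2,0,0,0,0,0,0,0.2]}}

```text
t: 10.15
tool_pos: [0.5816, 0.1131, 0.0329]
tool_rot: [-1.156, 1.288, -1.286]
contact_force: [0.2, -0.0, -1.7]
opening: 0.0545
```

Call:
{"op": "servo_tool", "data": {"commands": [0,0,0,0,0.3,-0.15,0.2,0,0,0,0,0.3,0,0.2,0,0,0,0,0,0,0.2]}}

```text
t: 10.45
tool_pos: [0.5826, 0.1133, 0.0332]
tool_rot: [-1.154, 1.286, -1.288]
contact_force: [-0.2, 0.2, -1.1]
opening: 0.0546
```

The held rows re-target to the measured pose, so the contact force fades. Z is stuck at the expected set-down height, so the timer is standing on the board. I'll release it.

Call:
{"op": "servo_tool", "data": {"commands": [0,0,0,0,0,0,0.68,0,0,0,0,0,0,0.72,0,0,0,0,0,0,0.78,0,0,0,0,0,0,0.85,0,0,0,0,0,0,0.95]}}

```text
t: 10.95
tool_pos: [0.5819, 0.1133, 0.0312]
tool_rot: [-1.155, 1.286, -1.287]
contact_force: [0.2, -0.2, 0.1]
opening: 0.0811
```

Run:
```python
from h import *
go(.580,.1125,.2,-.108)
```

```text
t 10.95 pos [0.5819 0.1133 0.0312] open 0.0811 F [ 0.2 -0.2  0.1] jaw heading -0.107 tooly [ 0.002  0.001 -1.   ] q6 [0.07 0.18 1.83 0.   1.13 0.17]
shift cm [x,y,z] now: [  0.08 -16.88  -0.16]
tilt fix rv(tool) [-0.002  0.    -0.001]
turn about tool y: 0.001
after turn, shift: [  0.08 -16.88  -0.16]
```

Call:
{"op": "servo_tool", "data": {"commands": [0,0,0,0,-1.5,0,1,0,0,0,0,-3,0,1,0,0,0,0,-4,0,1,0,0,0,0,-4,0,1,0,0,0,0,-4,0,1,0,0,0,2,-2,0.5,1,0,0,0,4,0,1,1,0,0,0,4,0,1,1,0,0,0,4,0,1,1,0,0,0,4,0,1,1,0,0,0,4,0,1,1,0,0,0,4,0,1,1,0,0,0,4,0,1,1,0,0,0,3,0,0.5,1,0,0,0,0,0,0,1,0,0,0,0,0,0,1]}}

```text
t: 12.55
tool_pos: [0.6294, -0.2362, 0.2454]
tool_rot: [-1.145, 1.267, -1.297]
contact_force: [-1.1, 0.4, -0.3]
opening: 0.0858
```

Run:
```python
from h import *
from station import viewer
d=viewer.get_image("scene");np.savez("pics/s4.npz",**d);cv2.imwrite("pics/s4.png",d["frame"][:,:,::-1])
f=d["frame"];hsv=cv2.cvtColor(f,cv2.COLOR_RGB2HSV);H,s,V=[hsv[...,i].astype(int) for i in range(3)]
for k,m in {"red":((H<4)|(H>175))&(s>180)&(V>110),"yellow":(abs(H-28)<5)&(s>150)&(V>120),"blue":(abs(H-113)<8)&(s>150)&(V>90)}.items():
    for a,c,b in blobs(m,20): print(k,a,c.round(1),onplane(d,*c,.112).round(4))
go(.6137,-.2483,.12,-.108)
```

```text
red 111 [270.6 241.8] [ 0.6023 -0.1528  0.112 ]
yellow 34 [223.6 243.3] [ 0.6074 -0.2548  0.112 ]
blue 71 [247.5 208.8] [ 0.5164 -0.2114  0.112 ]
t 12.6 pos [ 0.6295 -0.2361  0.2456] open 0.0855 F [-0.9 -0.3 -0.5] jaw heading -0.102 tooly [ 0.021 -0.005 -1.   ] q6 [-0.47  0.14  1.5   0.01  1.48 -0.37]
shift cm [x,y,z] now: [ 1.34 12.53 -1.71]
tilt fix rv(tool) [-0.022  0.     0.003]
turn about tool y: 0.006
after turn, shift: [ 1.35 12.53 -1.71]
```

View pics/s4.png

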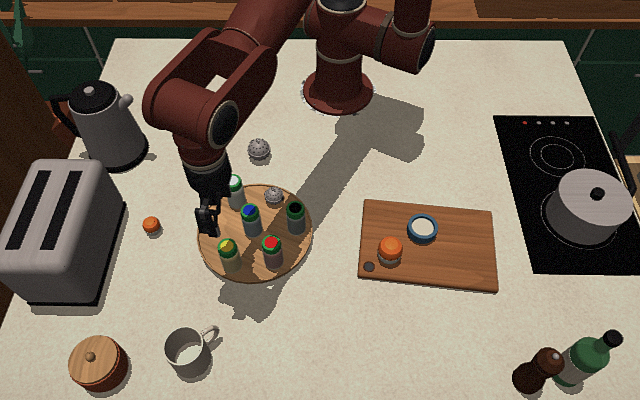

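The timer stands upright on the board at (390,250), and the red dot is unchanged, so the turntable hasn't turned. Next is the yellow jar.

Call:
{"op": "servo_tool", "data": {"commands": [-0.022,0.006,0.003,1.3,2,-1.7,1,0,0,0,0,3,0,1,0,0,0,0,3,0,1,0,0,0,0,3,0,1,0,0,0,0,1,0,1,0,0,0,0,0,0,1,0,0,0,0,0,0,1]}}

```text
t: 13.3
tool_pos: [0.6143, -0.2394, 0.1289]
tool_rot: [-1.157, 1.275, -1.285]
contact_force: [-0.2, 0.3, 0.4]
opening: 0.0855
```

Run:
```python
from h import *
from station import viewer
d=viewer.get_image("wrist");cv2.imwrite("pics/w5.png",d["frame"][:,:,::-1])
f=d["frame"];hsv=cv2.cvtColor(f,cv2.COLOR_RGB2HSV);H,s,V=[hsv[...,i].astype(int) for i in range(3)]
for k,m in {"yellow":(abs(H-28)<5)&(s>180)&(V>80)}.items():
    for a,c,b in blobs(m,200): print(k,a,c.round(1),onplane(d,*c,.112).round(4))
go(.6137,-.2483,.080,-.108)
```

```text
yellow 2188 [320.2 258.5] [ 0.6144 -0.2481  0.112 ]
t 13.35 pos [ 0.6146 -0.2396  0.1294] open 0.085 F [ 0.3  0.3 -0. ] jaw heading -0.098 tooly [ 0.008 -0.002 -1.   ] q6 [-0.49  0.21  1.62  0.    1.31 -0.39]
shift cm [x,y,z] now: [ 0.86  4.94 -0.04]
tilt fix rv(tool) [-0.008  0.     0.001]
turn about tool y: 0.01
after turn, shift: [ 0.86  4.94 -0.03]
```

View pics/w5.png

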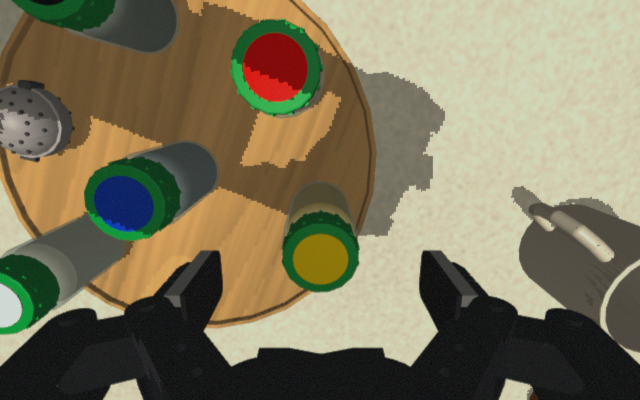

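The yellow dot is at (320,258), midway between the pads.

Call:
{"op": "servo_tool", "data": {"commands": [-0.008,0.01,0,0.9,0.5,-0.05,1,0,0,0,0,1.5,0,1,0,0,0,0,1.5,0,1,0,0,0,0,1,0,1,0,0,0,0,0.5,0,1,0,0,0,0,0,0,1]}}

```text
t: 13.95
tool_pos: [0.6152, -0.2508, 0.0791]
tool_rot: [-1.155, 1.284, -1.294]
contact_force: [0.3, 0.3, -0.1]
opening: 0.0853
```

Run:
```python
from h import *
go(.6141,-.2482,.080,-.108)
```

```text
t 13.95 pos [ 0.6152 -0.2508  0.0791] open 0.0853 F [ 0.3  0.3 -0.1] jaw heading -0.109 tooly [ 0.004 -0.004 -1.   ] q6 [-0.5   0.27  1.63 -0.    1.23 -0.39]
shift cm [x,y,z] now: [-0.25 -0.09 -0.14]
tilt fix rv(tool) [-0.005  0.     0.004]
turn about tool y: -0.001
after turn, shift: [-0.25 -0.09 -0.14]
```

Call:
{"op": "servo_tool", "data": {"commands": [-0.005,0,0.004,-0.3,-0.1,-0.15,0.8,0,0,0,0,0,0,0.55,0,0,0,0,0,0,0.4,0,0,0,0,0,0,0.2,0,0,0,0,0,0,0.1,0,0,0,0,0,0,0.1,0,0,0,0,0,0,0.1,0,0,0,0,0,0,0.1,0,0,0,0,0,0,0.1]}}

```text
t: 14.85
tool_pos: [0.6142, -0.2473, 0.0807]
tool_rot: [-1.155, 1.289, -1.289]
contact_force: [0.3, 0.6, -0.7]
opening: 0.0433
```

Run:
```python
from h import *
go(.6141,-.2482,.080,-.108)
```

```text
t 14.85 pos [ 0.6142 -0.2473  0.0807] open 0.0433 F [ 0.3  0.6 -0.7] jaw heading -0.109 tooly [ 0.  0. -1.] q6 [-0.5   0.27  1.64  0.    1.24 -0.39]
shift cm [x,y,z] now: [0.09 0.07 0.  ]
tilt fix rv(tool) [-0.  0. -0.]
turn about tool y: -0.001
after turn, shift: [0.09 0.07 0.  ]
```

Call:
{"op": "servo_tool", "data": {"commands": [0,0,0,0,0,0,0.1,0,0,0,0,0,0,0.1]}}

```text
t: 15.05
tool_pos: [0.6142, -0.2472, 0.0807]
tool_rot: [-1.155, 1.289, -1.289]
contact_force: [-0.1, 0.3, -0.8]
opening: 0.0434
```

The 43 mm opening shows the fingertips resting on the glass shoulder. I'll re-grip higher, on the cap only.

Call:
{"op": "servo_tool", "data": {"commands": [0,0,0,0,0,0,0.62,0,0,0,0,0,0,0.7,0,0,0,0,0,0,0.75,0,0,0,0,-0.5,0,0.75,0,0,0,0,-0.2,0,0.75,0,0,0,0,0,0,0.75]}}

```text
t: 15.65
tool_pos: [0.615, -0.2477, 0.0896]
tool_rot: [-1.155, 1.287, -1.29]
contact_force: [-0.7, 0.2, -0.2]
opening: 0.064
```

Run:
```python
from h import *
go(.6141,-.2480,.0875,-.108)
```

```text
t 15.65 pos [ 0.615  -0.2477  0.0896] open 0.064 F [-0.7  0.2 -0.2] jaw heading -0.109 tooly [ 0.002 -0.001 -1.   ] q6 [-0.5   0.26  1.63  0.    1.25 -0.39]
shift cm [x,y,z] now: [ 0.04  0.21 -0.08]
tilt fix rv(tool) [-0.002  0.     0.   ]
turn about tool y: -0.001
after turn, shift: [ 0.04  0.21 -0.08]
```

Call:
{"op": "servo_tool", "data": {"commands": [-0.002,0,0,0,0.15,-0.1,0.6,0,0,0,0,0.05,0,0.5,0,0,0,0,0,0,0.4,0,0,0,0,0,0,0.2,0,0,0,0,0,0,0.1,0,0,0,0,0,0,0.1,0,0,0,0,0,0,0.1,0,0,0,0,0,0,0.1]}}

```text
t: 16.45
tool_pos: [0.6141, -0.2478, 0.0882]
tool_rot: [-1.156, 1.288, -1.29]
contact_force: [-1.4, -0.0, 0.6]
opening: 0.0397
```

Call:
{"op": "servo_tool", "data": {"commands": [0,0,0,0,-1,0,0.1,0,0,0,0,-2,0,0.1,0,0,0,0,-3,0,0.1,0,0,0,0,-3.5,0,0.1,0,0,0,0,-3,0,0.1,0,0,0,-1,-1.5,-0.4,0.1,0,0,0,-2,0,-0.8,0.1,0,0,0,-3,0,-1.2,0.1,0,0,0,-3.5,0,-1.4,0.1,0,0,0,-3.5,0,-1.4,0.1,0,0,0,-3.5,0,-1.4,0.1,0,0,0,-3.5,0,-1.4,0.1,0,0,0,-3.5,0,-1.4,0.1,0,0,0,-3.5,0,-1.4,0.1,0,0,0,-3,0,-1.2,0.1,0,0,0,-2,0,-0.8,0.1,0,0,0,-1,0,-0.4,0.1,0,0,0,0,0,0,0.1,0,0,0,0,0,0,0.1]}}

```text
t: 18.35
tool_pos: [0.5039, 0.1151, 0.2265]
tool_rot: [-1.165, 1.305, -1.274]
contact_force: [0.0, 0.7, -1.7]
opening: 0.0402
```

Run:
```python
from h import *
from basefit import *
from station import viewer
d=viewer.get_image("wrist");np.savez("pics/w6.npz",**d);cv2.imwrite("pics/w6.png",d["frame"][:,:,::-1])
go(.5086,.1198,.12,-.108)
```

```text
t 18.4 pos [0.504  0.1149 0.2265] open 0.04 F [ 0.2  0.3 -1.6] jaw heading -0.108 tooly [-0.018  0.008 -1.   ] q6 [ 0.07 -0.2   1.86  0.01  1.5   0.18]
shift cm [x,y,z] now: [-0.47 10.64  0.61]
tilt fix rv(tool) [ 0.019  0.    -0.006]
turn about tool y: -0.0
after turn, shift: [-0.47 10.64  0.61]
```

View pics/w6.png

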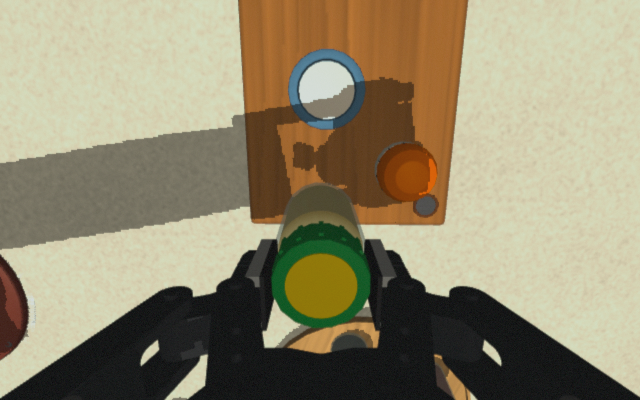

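The jar hangs straight in the pads. The base is at (327,90) and the timer at (408,172).

Run:
```python
from h import *
d=dict(np.load("pics/w6.npz"));f=d["frame"];hsv=cv2.cvtColor(f,cv2.COLOR_RGB2HSV);H,s,V=[hsv[...,i].astype(int) for i in range(3)]
m=np.zeros(f.shape[:2],bool);m[40:140,280:375]=1
b=m&(((H>90)&(H<125)&(s>60)&(V>40))|((s<70)&(V>90)))
c=max(cv2.findContours(b.astype(np.uint8),cv2.RETR_EXTERNAL,cv2.CHAIN_APPROX_NONE)[0],key=cv2.contourArea);print(cv2.boundingRect(c))
P=np.array([onplane(d,*p[0],.048)[:2] for p in cv2.convexHull(c)]);print("base",circfit(P))
w=m&(s<60)&(V>90);
c=max(cv2.findContours(w.astype(np.uint8),cv2.RETR_EXTERNAL,cv2.CHAIN_APPROX_NONE)[0],key=cv2.contourArea)
P=np.array([onplane(d,*p[0],.040)[:2] for p in cv2.convexHull(c)]);print("floor",circfit(P))
m=np.zeros(f.shape[:2],bool);m[130:215,365:440]=1
b=m&(abs(H-10)<7)&(s>215)&(V>60)
c=max(cv2.findContours(b.astype(np.uint8),cv2.RETR_EXTERNAL,cv2.CHAIN_APPROX_NONE)[0],key=cv2.contourArea);print(cv2.boundingRect(c))
P=np.array([onplane(d,*p[0],.058)[:2] for p in cv2.convexHull(c)]);print("timer",circfit(P))
```

```text
(288, 49, 77, 81)
base (array([0.51556068, 0.19745549]), np.float64(0.035329390144280236))
floor (array([0.51566788, 0.19768304]), np.float64(0.026536923912205752))
(377, 144, 60, 58)
timer (array([0.58404416, 0.1141922 ]), np.float64(0.028130954016416135))
```

Call:
{"op": "servo_tool", "data": {"commands": [0.019,0,-0.006,-0.5,1,0.8,0.1,0,0,0,0,2.5,0,0.1,0,0,0,0,3,0,0.1,0,0,0,0,3,0,0.1,0,0,0,0,1.5,0,0.1,0,0,0,0,0,0,0.1,0,0,0,0,0,0,0.1]}}

```text
t: 19.1
tool_pos: [0.517, 0.1112, 0.1145]
tool_rot: [-1.148, 1.293, -1.301]
contact_force: [0.4, 0.8, -0.6]
opening: 0.0398
```

Run:
```python
from h import *
go(.510,.1197,.0822,-.108)
```

```text
t 19.1 pos [0.517  0.1112 0.1145] open 0.0398 F [ 0.4  0.8 -0.6] jaw heading -0.12 tooly [ 0.005 -0.002 -1.   ] q6 [ 0.07 -0.08  1.94 -0.    1.27  0.19]
shift cm [x,y,z] now: [-0.76  3.22 -0.81]
tilt fix rv(tool) [-0.005  0.     0.002]
turn about tool y: -0.012
after turn, shift: [-0.77  3.22 -0.81]
```

Call:
{"op": "servo_tool", "data": {"commands": [-0.005,-0.012,0.002,-0.8,0,-0.8,0.1,0,0,0,0,1,0,0.1,0,0,0,0,1,0,0.1,0,0,0,0,0.5,0,0.1,0,0,0,0,0,0,0.1]}}

```text
t: 19.6
tool_pos: [0.5123, 0.1205, 0.0916]
tool_rot: [-1.15, 1.284, -1.29]
contact_force: [-0.6, 0.8, -2.4]
opening: 0.0399
```

Run:
```python
from h import *
go(.510,.1197,.0822,-.108)
```

```text
t 19.6 pos [0.5123 0.1205 0.0916] open 0.0399 F [-0.6  0.8 -2.4] jaw heading -0.108 tooly [ 0.007  0.001 -1.   ] q6 [ 0.09 -0.06  1.97  0.    1.23  0.2 ]
shift cm [x,y,z] now: [ 0.11  0.94 -0.22]
tilt fix rv(tool) [-0.006  0.    -0.002]
turn about tool y: -0.0
after turn, shift: [ 0.11  0.94 -0.22]
```

Call:
{"op": "servo_tool", "data": {"commands": [-0.006,0,-0.002,0.1,0.3,-0.2,0.1,0,0,0,0,0.3,0,0.1,0,0,0,0,0.2,0,0.1,0,0,0,0,0.15,0,0.1,0,0,0,0,0.15,0,0.1,0,0,0,0,0.15,0,0.1]}}

```text
t: 20.2
tool_pos: [0.511, 0.1199, 0.0822]
tool_rot: [-1.157, 1.289, -1.288]
contact_force: [-4.3, -0.1, 6.8]
opening: 0.0399
```

Run:
```python
from h import *
go(.510,.1197,.0822,-.108)
```

```text
t 20.2 pos [0.511  0.1199 0.0822] open 0.0399 F [-4.3 -0.1  6.8] jaw heading -0.108 tooly [-0.001 -0.    -1.   ] q6 [ 0.09 -0.04  1.97 -0.    1.22  0.2 ]
shift cm [x,y,z] now: [ 0.04  0.   -0.09]
tilt fix rv(tool) [0.001 0.    0.   ]
turn about tool y: 0.0
after turn, shift: [ 0.04  0.   -0.09]
```

Contact came at exactly the expected height of 0.0822. Releasing.

Call:
{"op": "servo_tool", "data": {"commands": [0,0,0,0,0,0,0.1,0,0,0,0,0,0,0.5,0,0,0,0,0,0,0.55,0,0,0,0,0,0,0.6,0,0,0,0,0,0,0.65,0,0,0,0,0,0,0.65,0,0,0,0,-1,0,0.65,0,0,0,0,-2,0,0.65,0,0,0,0,-4,0,0.7,0,0,0,0,-4,0,0.9,0,0,0,0,-2,0,1,0,0,0,0,0,0,1]}}

```text
t: 21.4
tool_pos: [0.5112, 0.1199, 0.22]
tool_rot: [-1.155, 1.287, -1.289]
contact_force: [0.4, 0.7, -0.4]
opening: 0.0856
```

Run:
```python
from h import *
from station import viewer
d=viewer.get_image("scene");np.savez("pics/s7.npz",**d);cv2.imwrite("pics/s7.png",d["frame"][:,:,::-1])
go(.6030,-.1526,.2,-.108)
```

```text
t 21.45 pos [0.5106 0.1199 0.2185] open 0.0857 F [ 0.6 -0.2  0.3] jaw heading -0.108 tooly [-0.001 -0.    -1.   ] q6 [ 0.09 -0.18  1.86 -0.    1.47  0.2 ]
shift cm [x,y,z] now: [26.09  1.85 12.12]
tilt fix rv(tool) [0.001 0.    0.   ]
turn about tool y: -0.0
after turn, shift: [26.09  1.85 12.12]
```

View pics/s7.png

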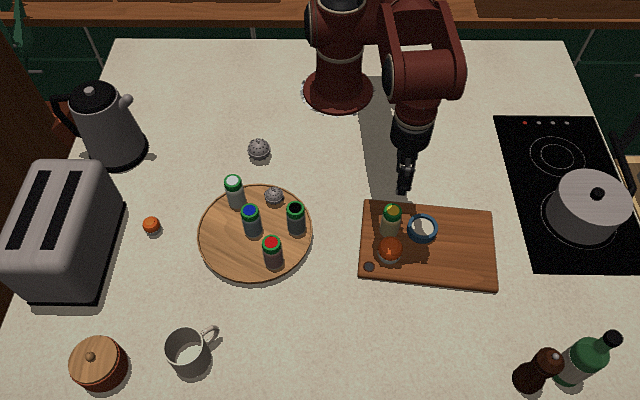

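The yellow jar stands upright at (391,222) beside the base, with the timer behind it at (390,248). Next is the red jar.

Call:
{"op": "servo_tool", "data": {"commands": [0,0,0,2,0,1,1,0,0,0,4,0,2,1,0,0,0,4,0,2,1,0,0,0,4,0,2,1,0,0,0,4,0,2,1,0,0,0,4,0,1.8,1,0,0,0,3,0,1,1,0,0,0,0.5,0,0,1,0,0,0,0,2,0,1,0,0,0,0,3,0,1,0,0,0,0,2,0,1,0,0,0,0,0,0,1,0,0,0,0,0,0,1]}}

```text
t: 22.75
tool_pos: [0.5911, -0.1504, 0.1218]
tool_rot: [-1.174, 1.315, -1.263]
contact_force: [-0.3, -0.3, 0.2]
opening: 0.0856
```

Run:
```python
from h import *
from station import viewer
d=viewer.get_image("wrist");cv2.imwrite("pics/w8.png",d["frame"][:,:,::-1])
f=d["frame"];hsv=cv2.cvtColor(f,cv2.COLOR_RGB2HSV);H,s,V=[hsv[...,i].astype(int) for i in range(3)]
for k,m in {"red":((H<4)|(H>175))&(s>180)&(V>60)}.items():
    for a,c,b in blobs(m,200): print(k,a,c.round(1),onplane(d,*c,.112).round(4))
go(.6030,-.1526,.088,-.108)
```

```text
red 2334 [344.6 251.4] [ 0.6035 -0.1526  0.112 ]
t 22.8 pos [ 0.5909 -0.1503  0.1217] open 0.0855 F [ 0.7  0.3 -0.3] jaw heading -0.104 tooly [-0.032  0.012 -0.999] q6 [-0.37  0.13  1.72 -0.    1.33 -0.27]
shift cm [x,y,z] now: [0.14 3.33 1.34]
tilt fix rv(tool) [ 0.033  0.    -0.009]
turn about tool y: 0.004
after turn, shift: [0.13 3.33 1.34]
```

View pics/w8.png

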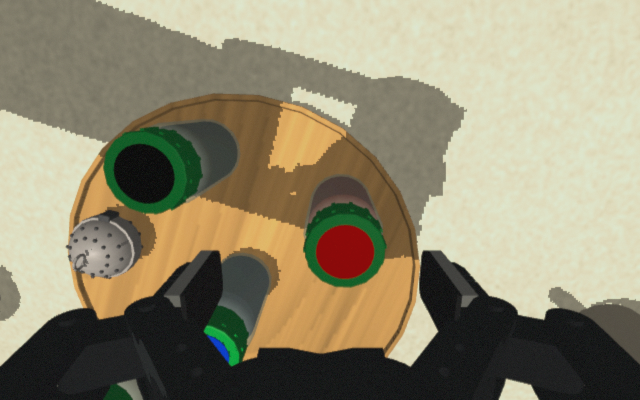

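The red dot is at (345,251), so the tool must go 13 mm forward and lose its tilt.

Call:
{"op": "servo_tool", "data": {"commands": [0.033,0,-0.009,0.1,0,1.3,1,0,0,0,0,0,0,1,0,0,0,0,1,0,1,0,0,0,0,1.2,0,1,0,0,0,0,0.6,0,1,0,0,0,0,0,0,1]}}

```text
t: 23.4
tool_pos: [0.6052, -0.152, 0.0952]
tool_rot: [-1.157, 1.28, -1.288]
contact_force: [-0.6, 0.1, 0.8]
opening: 0.085
```

Run:
```python
from h import *
go(.6033,-.1526,.088,-.108)
```

```text
t 23.4 pos [ 0.6052 -0.152   0.0952] open 0.085 F [-0.6  0.1  0.8] jaw heading -0.103 tooly [ 0.004 -0.002 -1.   ] q6 [-0.37  0.17  1.73 -0.    1.24 -0.26]
shift cm [x,y,z] now: [ 0.08  0.72 -0.19]
tilt fix rv(tool) [-0.005  0.     0.001]
turn about tool y: 0.005
after turn, shift: [ 0.08  0.72 -0.19]
```

Call:
{"op": "servo_tool", "data": {"commands": [-0.005,0.005,0,0.1,0.4,-0.2,0.9,0,0,0,0,0.3,0,0.8,0,0,0,0,0.1,0,0.7,0,0,0,0,0,0,0.55,0,0,0,0,0,0,0.4,0,0,0,0,0,0,0.2,0,0,0,0,0,0,0.1,0,0,0,0,0,0,0.1,0,0,0,0,0,0,0.1,0,0,0,0,0,0,0.1]}}

```text
t: 24.4
tool_pos: [0.6027, -0.153, 0.0863]
tool_rot: [-1.158, 1.289, -1.289]
contact_force: [-0.6, -0.9, -0.9]
opening: 0.0403
```

Run:
```python
from h import *
go(.525,.2768,.22,-.108)
```

```text
t 24.4 pos [ 0.6027 -0.153   0.0863] open 0.0403 F [-0.6 -0.9 -0.9] jaw heading -0.109 tooly [-0.002 -0.001 -1.   ] q6 [-0.37  0.17  1.73 -0.    1.23 -0.26]
shift cm [x,y,z] now: [-41.87 -13.41 -12.41]
tilt fix rv(tool) [0.002 0.    0.001]
turn about tool y: -0.001
after turn, shift: [-41.88 -13.41 -12.38]
```

Call:
{"op": "servo_tool", "data": {"commands": [0,0,0,0,-1,0,0.1,0,0,0,0,-2,0,0.1,0,0,0,0,-3,0,0.1,0,0,0,0,-3.5,0,0.1,0,0,0,0,-3,0,0.1,0,0,0,-1,-1.5,-0.3,0.1,0,0,0,-2,0,-0.6,0.1,0,0,0,-3.5,0,-1,0.1,0,0,0,-4,0,-1.2,0.1,0,0,0,-4,0,-1.2,0.1,0,0,0,-4,0,-1.2,0.1,0,0,0,-4,0,-1.2,0.1,0,0,0,-4,0,-1.2,0.1,0,0,0,-4,0,-1.2,0.1,0,0,0,-4,0,-1.2,0.1,0,0,0,-3,0,-1,0.1,0,0,0,-2,0,-0.6,0.1,0,0,0,-1,0,-0.3,0.1,0,0,0,0,0,0,0.1,0,0,0,0,0,0,0.1]}}

```text
t: 26.4
tool_pos: [0.5128, 0.2855, 0.2306]
tool_rot: [-1.165, 1.298, -1.281]
contact_force: [-0.0, -0.9, -1.9]
opening: 0.0401
```

Run:
```python
from h import *
from station import viewer
d=viewer.get_image("wrist");np.savez("pics/w9.npz",**d);cv2.imwrite("pics/w9.png",d["frame"][:,:,::-1])
go(.5254,.2768,.1,-.108)
```

```text
t 26.45 pos [0.5129 0.2852 0.2306] open 0.0401 F [ 0.5  0.1 -1.4] jaw heading -0.108 tooly [-0.013  0.002 -1.   ] q6 [ 0.38 -0.03  1.7   0.01  1.49  0.48]
shift cm [x,y,z] now: [ 0.71 13.04  1.5 ]
tilt fix rv(tool) [ 0.013  0.    -0.001]
turn about tool y: 0.0
after turn, shift: [ 0.71 13.04  1.5 ]
```

View pics/w9.png

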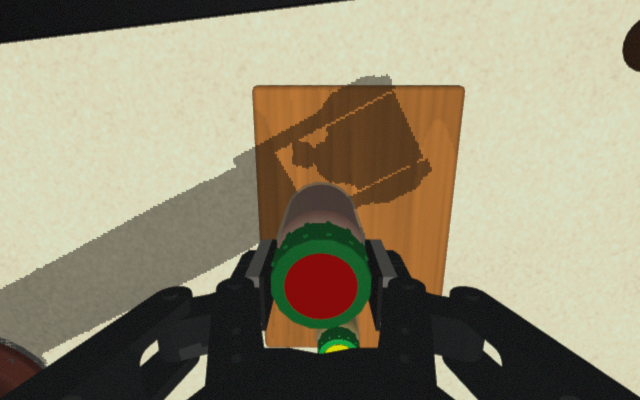

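The red jar is held straight and nothing stands beneath it. Lowering.

Call:
{"op": "servo_tool", "data": {"commands": [0.013,0,0,0.7,0,1.5,0.1,0,0,0,0,2.5,0,0.1,0,0,0,0,3.5,0,0.1,0,0,0,0,3,0,0.1,0,0,0,0,2,0,0.1,0,0,0,0,0.5,0,0.1,0,0,0,0,0,0,0.1,0,0,0,0,0,0,0.1]}}

```text
t: 27.25
tool_pos: [0.5387, 0.2651, 0.1155]
tool_rot: [-1.14, 1.288, -1.304]
contact_force: [0.7, -0.4, -1.6]
opening: 0.0399
```

Run:
```python
from h import *
go(.5254,.2768,.0803,-.108)
```

```text
t 27.25 pos [0.5387 0.2651 0.1155] open 0.0399 F [ 0.7 -0.4 -1.6] jaw heading -0.121 tooly [ 0.013 -0.001 -1.   ] q6 [ 0.34  0.09  1.78 -0.01  1.27  0.46]
shift cm [x,y,z] now: [-1.    3.5  -1.51]
tilt fix rv(tool) [-0.013  0.    -0.   ]
turn about tool y: -0.013
after turn, shift: [-1.02  3.5  -1.5 ]
```

Call:
{"op": "servo_tool", "data": {"commands": [-0.013,-0.013,0,-1.1,-0.2,-1.5,0.1,0,0,0,0,0,0,0.1,0,0,0,0,0,0,0.1]}}

```text
t: 27.55
tool_pos: [0.5269, 0.2792, 0.122]
tool_rot: [-1.15, 1.285, -1.289]
contact_force: [-0.3, 1.9, -1.4]
opening: 0.0401
```

Run:
```python
from h import *
go(.5254,.2768,.0803,-.108)
```

```text
t 27.55 pos [0.5269 0.2792 0.122 ] open 0.0401 F [-0.3  1.9 -1.4] jaw heading -0.108 tooly [ 0.006  0.003 -1.   ] q6 [0.36 0.07 1.78 0.   1.28 0.47]
shift cm [x,y,z] now: [ 0.27  4.16 -0.14]
tilt fix rv(tool) [-0.006  0.    -0.004]
turn about tool y: 0.0
after turn, shift: [ 0.27  4.16 -0.14]
```

Call:
{"op": "servo_tool", "data": {"commands": [-0.006,0,-0.004,0.3,0.7,-0.2,0.1,0,0,0,0,1,0,0.1,0,0,0,0,1,0,0.1,0,0,0,0,0.6,0,0.1,0,0,0,0,0.2,0,0.1,0,0,0,0,0,0,0.1]}}

```text
t: 28.15
tool_pos: [0.5243, 0.2764, 0.084]
tool_rot: [-1.158, 1.288, -1.288]
contact_force: [0.1, 0.5, -2.3]
opening: 0.0396
```

Run:
```python
from h import *
go(.5254,.2768,.0803,-.108)
```

```text
t 28.15 pos [0.5243 0.2764 0.084 ] open 0.0396 F [ 0.1  0.5 -2.3] jaw heading -0.107 tooly [-0.001 -0.001 -1.   ] q6 [ 0.36  0.11  1.81 -0.    1.22  0.47]
shift cm [x,y,z] now: [-0.05  0.37  0.11]
tilt fix rv(tool) [0.    0.    0.001]
turn about tool y: 0.001
after turn, shift: [-0.05  0.37  0.11]
```

Call:
{"op": "servo_tool", "data": {"commands": [0,0,0,0,0.2,0.1,0.1,0,0,0,0,0.15,0,0.1,0,0,0,0,0.15,0,0.1,0,0,0,0,0.15,0,0.1]}}

```text
t: 28.55
tool_pos: [0.5262, 0.2766, 0.0803]
tool_rot: [-1.157, 1.288, -1.288]
contact_force: [-1.9, -0.6, 4.2]
opening: 0.0398
```

Contact came at 0.0803, as predicted. I'll release, go up and head for the infuser.

Call:
{"op": "servo_tool", "data": {"commands": [0,0,0,0,0,0,0.1,0,0,0,0,0,0,0.5,0,0,0,0,0,0,0.55,0,0,0,0,0,0,0.6,0,0,0,0,0,0,0.7,0,0,0,0,0,0,0.75,0,0,0,0,-1,0,0.75,0,0,0,0,-2,0,0.75,0,0,0,0,-4,0,0.8,0,0,0,0,-4,0,0.9,0,0,0,0,-3,0,1,0,0,0,0,0,0,1]}}

```text
t: 29.75
tool_pos: [0.5264, 0.2768, 0.2289]
tool_rot: [-1.155, 1.286, -1.288]
contact_force: [1.3, 0.0, -0.0]
opening: 0.0856
```

Run:
```python
from h import *
from station import viewer
d=viewer.get_image("wrist");np.savez("pics/w10.npz",**d);cv2.imwrite("pics/w10.png",d["frame"][:,:,::-1])
go(.431,-.162,.2,-.108)
```

```text
t 29.8 pos [0.5256 0.2765 0.2266] open 0.0854 F [0.7 0.9 0.1] jaw heading -0.107 tooly [-0.    -0.001 -1.   ] q6 [ 0.36 -0.02  1.69 -0.    1.47  0.47]
shift cm [x,y,z] now: [44.61  2.7  -4.71]
tilt fix rv(tool) [0.    0.    0.001]
turn about tool y: 0.001
after turn, shift: [44.61  2.7  -4.68]
```

View pics/w10.png

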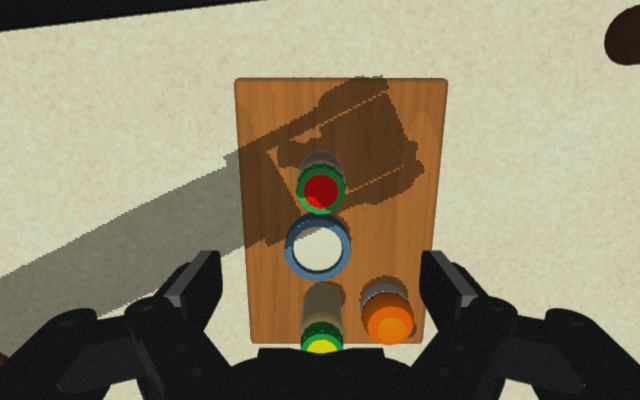

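Red at (320,190), base at (317,247), yellow at (322,340) and the timer at (389,315) form the row as intended. I'll measure the base and the dots in this view.

```bash
cat > chk.py <<'E'
from h import *
Y=-.1085;xb=np.array([np.cos(Y),np.sin(Y)]);yb=np.array([-np.sin(Y),np.cos(Y)])
def floor(d,roi):
    f=d["frame"];hsv=cv2.cvtColor(f,cv2.COLOR_RGB2HSV);H,s,V=[hsv[...,i].astype(int) for i in range(3)]
    x0,y0,x1,y1=roi;m=np.zeros(f.shape[:2],bool);m[y0:y1,x0:x1]=1
    w=m&(s<60)&(V>90)
    c=max(cv2.findContours(w.astype(np.uint8),cv2.RETR_EXTERNAL,cv2.CHAIN_APPROX_NONE)[0],key=cv2.contourArea)
    P=np.array([onplane(d,*p[0],.040)[:2] for p in cv2.convexHull(c)]);fl=circfit(P)
    b=m&(((H>90)&(H<125)&(s>60)&(V>60))|w)
    c=max(cv2.findContours(b.astype(np.uint8),cv2.RETR_EXTERNAL,cv2.CHAIN_APPROX_NONE)[0],key=cv2.contourArea)
    P=np.array([onplane(d,*p[0],.048)[:2] for p in cv2.convexHull(c)]);return fl,circfit(P)
def dots(d,z=.106,minA=60,Vm=60):
    f=d["frame"];hsv=cv2.cvtColor(f,cv2.COLOR_RGB2HSV);H,s,V=[hsv[...,i].astype(int) for i in range(3)]
    out={}
    for k,m in {"red":((H<4)|(H>175))&(s>180)&(V>Vm),"yellow":(abs(H-28)<5)&(s>180)&(V>Vm)}.items():
        for a,c,b in blobs(m,minA): print(k,a,c.round(1),b,onplane(d,*c,z).round(4)); out.setdefault(k,onplane(d,*c,z)[:2])
    return out
E
python3 - <<'E'
from chk import *
d=dict(np.load("pics/w10.npz"))
(a,b)=floor(d,(275,205,360,285));print(a,b)
o=dots(d,minA=100)
for k,v in o.items(): e=v-a[0];print(k,"xb",e@xb,"yb",e@yb)
E
```

```text
(array([0.51595879, 0.19648103]), np.float64(0.026257046279570595)) (array([0.51606338, 0.19805107]), np.float64(0.03539244345237786))
red 850 [320.4 190.9] [304 175  34  33] [0.5278 0.2772 0.106 ]
yellow 313 [321.5 347. ] [307 340  30  14] [0.5125 0.1249 0.106 ]
red xb 0.0029864296623709503 yb 0.08155283729144402
yellow xb 0.00434713878869548 yb -0.07154551191697707
```

Call:
{"op": "servo_tool", "data": {"commands": [0,0,0,2,0,-0.2,1,0,0,0,4,0,-0.4,1,0,0,0,4,0,-0.4,1,0,0,0,4,0,-0.4,1,0,0,0,4,0,-0.4,1,0,0,0,4,0,-0.4,1,0,0,0,4,0,-0.4,1,0,0,0,4,0,-0.4,1,0,0,0,4,0,-0.4,1,0,0,0,4,0,-0.4,1,0,0,0,4,0,-0.4,1,0,0,0,2,0,-0.2,1,0,0,0,0,0,0,1,0,0,0,0,0,0,1,0,0,0,0,0,0,1]}}

```text
t: 31.3
tool_pos: [0.4214, -0.1689, 0.2069]
tool_rot: [-1.176, 1.31, -1.268]
contact_force: [-0.2, -0.4, -0.3]
opening: 0.0851
```

Run:
```python
from h import *
from station import viewer
d=viewer.get_image("wrist");np.savez("pics/w11.npz",**d);cv2.imwrite("pics/w11.png",d["frame"][:,:,::-1])
go(.431,-.162,.11,-.108)
```

```text
t 31.35 pos [ 0.4214 -0.1686  0.2068] open 0.0853 F [-0.1  0.   0.3] jaw heading -0.103 tooly [-0.029  0.006 -1.   ] q6 [-0.54 -0.34  2.01 -0.01  1.5  -0.43]
shift cm [x,y,z] now: [-0.73  9.65  1.17]
tilt fix rv(tool) [ 0.03   0.    -0.003]
turn about tool y: 0.005
after turn, shift: [-0.73  9.65  1.17]
```

View pics/w11.png

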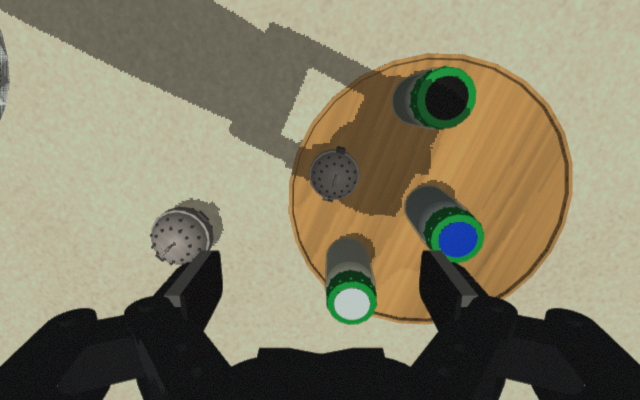

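The infuser is at (334,174). Black, blue and white are where they were.

Run:
```python
from h import *
d=dict(np.load("pics/w11.npz"));f=d["frame"];hsv=cv2.cvtColor(f,cv2.COLOR_RGB2HSV);H,s,V=[hsv[...,i].astype(int) for i in range(3)]
m=(s<75)&(V<150);m[:145]=0;m[205:]=0;m[:,:305]=0;m[:,365:]=0
m=cv2.morphologyEx(m.astype(np.uint8),cv2.MORPH_OPEN,cv2.getStructuringElement(2,(13,13)))
c=max(cv2.findContours(m,cv2.RETR_EXTERNAL,cv2.CHAIN_APPROX_NONE)[0],key=cv2.contourArea)
print(cv2.boundingRect(c))
for z in(.045,.05):
    P=np.array([onplane(d,*p[0],z)[:2] for p in cv2.convexHull(c)]);print(z,circfit(P))
cv2.imwrite("pics/infw2.png",cv2.resize(f[140:210,300:370,::-1],None,fx=7,fy=7,interpolation=cv2.INTER_NEAREST))
```

```text
(309, 148, 50, 53)
0.045 (array([ 0.43074277, -0.16328231]), np.float64(0.023750620408382075))
0.05 (array([ 0.43078888, -0.16225181]), np.float64(0.023360577918810136))
```

View pics/infw2.png

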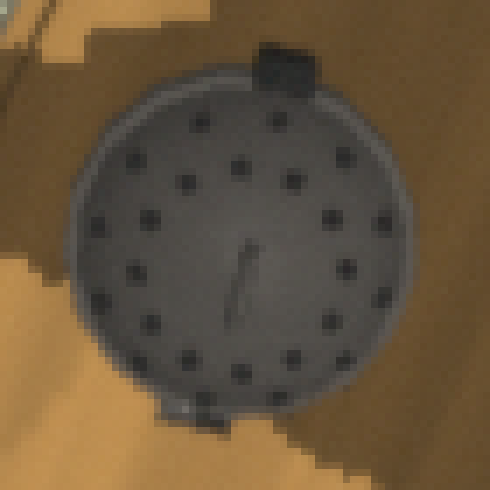

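Call:
{"op": "servo_tool", "data": {"commands": [0.03,0.005,-0.003,-0.7,0,1.2,1,0,0,0,0,2,0,1,0,0,0,0,3,0,1,0,0,0,0,3,0,1,0,0,0,0,1.5,0,1,0,0,0,0,0,0,1,0,0,0,0,0,0,1]}}

```text
t: 32.05
tool_pos: [0.442, -0.1551, 0.1107]
tool_rot: [-1.151, 1.27, -1.289]
contact_force: [0.2, 0.7, 0.5]
opening: 0.0853
```

Run:
```python
from h import *
go(.4308,-.163,.033,-.108)
```

```text
t 32.05 pos [ 0.442  -0.1551  0.1107] open 0.0853 F [0.2 0.7 0.5] jaw heading -0.099 tooly [ 0.015 -0.002 -1.   ] q6 [-0.5  -0.24  2.09  0.01  1.27 -0.4 ]
shift cm [x,y,z] now: [ 0.89  7.75 -1.15]
tilt fix rv(tool) [-0.015  0.     0.   ]
turn about tool y: 0.009
after turn, shift: [ 0.91  7.75 -1.14]
```

Call:
{"op": "servo_tool", "data": {"commands": [-0.015,0.009,0,0.9,0,-1.2,1,0,0,0,0,0,0,1,0,0,0,0,1.5,0,1,0,0,0,0,2,0,1,0,0,0,0,1.5,0,1,0,0,0,0,0,0,1,0,0,0,0,0,0,1]}}

```text
t: 32.75
tool_pos: [0.4318, -0.1653, 0.0626]
tool_rot: [-1.152, 1.28, -1.297]
contact_force: [-0.8, 0.7, -0.3]
opening: 0.0855
```

Run:
```python
from h import *
go(.4308,-.163,.033,-.108)
```

```text
t 32.75 pos [ 0.4318 -0.1653  0.0626] open 0.0855 F [-0.8  0.7 -0.3] jaw heading -0.109 tooly [ 0.009 -0.005 -1.   ] q6 [-0.53 -0.18  2.13  0.    1.18 -0.42]
shift cm [x,y,z] now: [-0.23  2.96 -0.15]
tilt fix rv(tool) [-0.01   0.     0.004]
turn about tool y: -0.001
after turn, shift: [-0.23  2.96 -0.15]
```

Call:
{"op": "servo_tool", "data": {"commands": [-0.01,0,0.004,-0.2,0.5,-0.1,1,0,0,0,0,1,0,1,0,0,0,0,0.8,0,1,0,0,0,0,0.4,0,1,0,0,0,0,0,0,0.95]}}

```text
t: 33.25
tool_pos: [0.4322, -0.1638, 0.035]
tool_rot: [-1.155, 1.287, -1.291]
contact_force: [0.9, -0.5, -0.4]
opening: 0.0811
```

Run:
```python
from h import *
from station import viewer
d=viewer.get_image("wrist");cv2.imwrite("pics/w12.png",d["frame"][:,:,::-1])
go(.4308,-.163,.033,-.108)
```

```text
t 33.3 pos [ 0.4323 -0.1638  0.0353] open 0.081 F [0.1 0.4 0.6] jaw heading -0.109 tooly [ 0.002 -0.002 -1.   ] q6 [-0.52 -0.13  2.14 -0.    1.13 -0.41]
shift cm [x,y,z] now: [-0.07  0.23 -0.16]
tilt fix rv(tool) [-0.002  0.     0.001]
turn about tool y: -0.001
after turn, shift: [-0.07  0.23 -0.16]
```

View pics/w12.png

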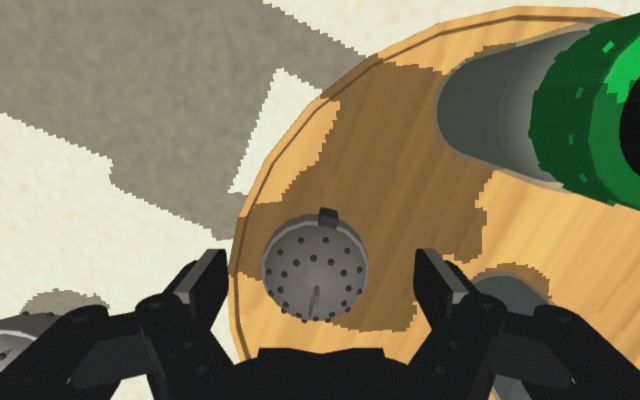

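The infuser is at (316,270), centred between the pads. Closing on it.

Call:
{"op": "servo_tool", "data": {"commands": [-0.002,0,0,-0.05,0.2,-0.2,0.9,0,0,0,0,0.05,0,0.8,0,0,0,0,0,0,0.7,0,0,0,0,0,0,0.6,0,0,0,0,0,0,0.5,0,0,0,0,0,0,0.3,0,0,0,0,0,0,0.2,0,0,0,0,0,0,0.2,0,0,0,0,0,0,0.2,0,0,0,0,0,0,0.2]}}

```text
t: 34.3
tool_pos: [0.431, -0.1636, 0.0338]
tool_rot: [-1.156, 1.287, -1.292]
contact_force: [-0.7, 0.6, 0.2]
opening: 0.0452
```

Run:
```python
from h import *
go(.516,.198,.2,-.108)
```

```text
t 34.3 pos [ 0.431  -0.1636  0.0338] open 0.0452 F [-0.7  0.6  0.2] jaw heading -0.109 tooly [ 0.002 -0.003 -1.   ] q6 [-0.52 -0.13  2.14 -0.    1.13 -0.41]
shift cm [x,y,z] now: [-36.83 -16.69   4.54]
tilt fix rv(tool) [-0.002  0.     0.002]
turn about tool y: -0.001
after turn, shift: [-36.82 -16.69   4.59]
```

Call:
{"op": "servo_tool", "data": {"commands": [0,0,0,0,-0.7,0,0.2,0,0,0,0,-1.5,0,0.2,0,0,0,0,-3,0,0.2,0,0,0,0,-4,0,0.2,0,0,0,0,-4,0,0.2,0,0,0,0,-3,0,0.2,0,0,0,-1,-1,0.1,0.2,0,0,0,-2,0,0.3,0.2,0,0,0,-3.5,0,0.5,0.2,0,0,0,-4,0,0.5,0.2,0,0,0,-4,0,0.5,0.2,0,0,0,-4,0,0.5,0.2,0,0,0,-4,0,0.5,0.2,0,0,0,-4,0,0.5,0.2,0,0,0,-3,0,0.5,0.2,0,0,0,-2,0,0.4,0.2,0,0,0,-1,0,0.2,0.2,0,0,0,0,0,0,0.2,0,0,0,0,0,0,0.2]}}

```text
t: 36.2
tool_pos: [0.5051, 0.1746, 0.2018]
tool_rot: [-1.168, 1.301, -1.282]
contact_force: [-0.4, 0.2, -1.5]
opening: 0.0451
```

Run:
```python
from h import *
from chk import *
from station import viewer
d=viewer.get_image("wrist");np.savez("pics/w13.npz",**d);cv2.imwrite("pics/w13.png",d["frame"][:,:,::-1])
d=viewer.get_image("scene");np.savez("pics/s13.npz",**d)
go(.516,.198,.2,-.108)
```

```text
t 36.3 pos [0.5053 0.1741 0.2021] open 0.0456 F [-0.1 -0.8 -0.8] jaw heading -0.111 tooly [-0.016  0.    -1.   ] q6 [ 0.19 -0.14  1.84  0.    1.45  0.3 ]
shift cm [x,y,z] now: [-2.49  0.19  0.8 ]
tilt fix rv(tool) [0.016 0.    0.001]
turn about tool y: -0.003
after turn, shift: [-2.49  0.19  0.81]
```

View pics/w13.png

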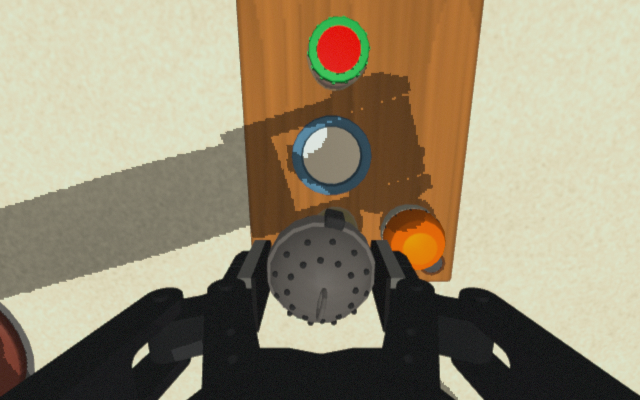

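The infuser is held at (321,268), with the base fully visible at (331,155) and red at (339,49). I'll measure the base from here.

Run:
```python
from chk import *
d=dict(np.load("pics/w13.npz"))
f=d["frame"];hsv=cv2.cvtColor(f,cv2.COLOR_RGB2HSV);H,s,V=[hsv[...,i].astype(int) for i in range(3)]
m=np.zeros(f.shape[:2],bool);m[105:200,285:380]=1
b=m&~((H<22)&(s>95)); b=cv2.morphologyEx(b.astype(np.uint8),cv2.MORPH_OPEN,cv2.getStructuringElement(2,(15,15)))
c=max(cv2.findContours(b,cv2.RETR_EXTERNAL,cv2.CHAIN_APPROX_NONE)[0],key=cv2.contourArea);print(cv2.boundingRect(c))
P=np.array([onplane(d,*p[0],.048)[:2] for p in cv2.convexHull(c)]);print("rim",circfit(P))
print(floor(d,(285,105,380,200)))
o=dots(d,minA=200)
d=dict(np.load("pics/s13.npz"));o=dots(d,minA=20,Vm=90)
```

```text
(292, 115, 80, 80)
rim (array([0.51577967, 0.19790508]), np.float64(0.03564788300786883))
((array([0.51554916, 0.19746695]), np.float64(0.0262782213396686)), (array([0.51562421, 0.19777778]), np.float64(0.03509500899895522)))
red 1512 [338.4  48.8] [317  27  43  45] [0.5277 0.2772 0.106 ]
red 104 [462.8 216.5] [457 212  13  10] [0.5265 0.2765 0.106 ]
```

Call:
{"op": "servo_tool", "data": {"commands": [0.016,-0.003,0,-2.4,0,1,0.2,0,0,0,-0.2,1.5,0,0.2,0,0,0,0,2.5,0,0.2,0,0,0,0,2.5,0,0.2,0,0,0,0,1,0,0.2,0,0,0,0,0,0,0.2,0,0,0,0,0,0,0.2]}}

```text
t: 37.0
tool_pos: [0.5186, 0.1923, 0.1246]
tool_rot: [-1.153, 1.292, -1.298]
contact_force: [0.7, -0.3, 0.0]
opening: 0.0452
```

Run:
```python
from h import *
go(.516,.198,.0498,-.108)
```

```text
t 37.0 pos [0.5186 0.1923 0.1246] open 0.0452 F [ 0.7 -0.3  0. ] jaw heading -0.117 tooly [ 0.002 -0.004 -1.   ] q6 [ 0.22 -0.03  1.88 -0.    1.29  0.34]
shift cm [x,y,z] now: [-0.56  7.48 -0.34]
tilt fix rv(tool) [-0.002  0.     0.003]
turn about tool y: -0.009
after turn, shift: [-0.56  7.48 -0.33]
```

Call:
{"op": "servo_tool", "data": {"commands": [-0.002,-0.009,0.003,-0.6,0.5,-0.4,0.2,0,0,0,0,1,0,0.2,0,0,0,0,1.5,0,0.2,0,0,0,0,1.2,0,0.2,0,0,0,0,0.6,0,0.2,0,0,0,0,0,0,0.2,0,0,0,0,0,0,0.2]}}

```text
t: 37.7
tool_pos: [0.5166, 0.1995, 0.075]
tool_rot: [-1.153, 1.285, -1.289]
contact_force: [0.8, 0.3, -0.2]
opening: 0.0453
```

Run:
```python
from h import *
go(.516,.198,.0498,-.108)
```

```text
t 37.7 pos [0.5166 0.1995 0.075 ] open 0.0453 F [ 0.8  0.3 -0.2] jaw heading -0.107 tooly [ 0.004  0.001 -1.   ] q6 [ 0.23  0.03  1.91 -0.    1.2   0.34]
shift cm [x,y,z] now: [ 0.15  2.52 -0.06]
tilt fix rv(tool) [-0.004  0.    -0.001]
turn about tool y: 0.001
after turn, shift: [ 0.15  2.52 -0.05]
```

Call:
{"op": "servo_tool", "data": {"commands": [-0.004,0,-0.001,0.15,0.4,-0.1,0.2,0,0,0,0,0.5,0,0.2,0,0,0,0,0,0,0.2,0,0,0,0,0,0,0.2]}}

```text
t: 38.1
tool_pos: [0.5162, 0.1981, 0.0663]
tool_rot: [-1.155, 1.287, -1.288]
contact_force: [0.5, 0.0, -0.9]
opening: 0.0452
```

Run:
```python
from h import *
from station import viewer
d=viewer.get_image("wrist");cv2.imwrite("pics/w14.png",d["frame"][:,:,::-1])
d=viewer.get_image("scene");cv2.imwrite("pics/s14.png",cv2.resize(d["frame"][160:300,340:510,::-1],None,fx=4,fy=4,interpolation=cv2.INTER_CUBIC))
go(.516,.198,.0498,-.108)
```

```text
t 38.2 pos [0.5162 0.1981 0.0664] open 0.0454 F [ 0.1 -0.4  0.5] jaw heading -0.107 tooly [ 0.001  0.001 -1.   ] q6 [0.23 0.04 1.91 0.   1.18 0.34]
shift cm [x,y,z] now: [ 0.01  1.66 -0.02]
tilt fix rv(tool) [-0.001  0.    -0.001]
turn about tool y: 0.001
after turn, shift: [ 0.01  1.66 -0.02]
```

View pics/w14.png

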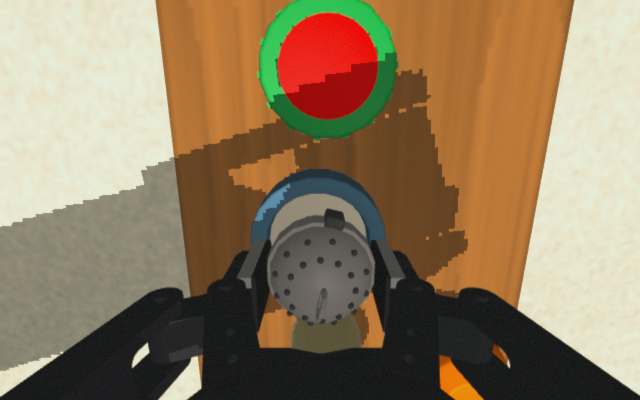

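View pics/s14.png

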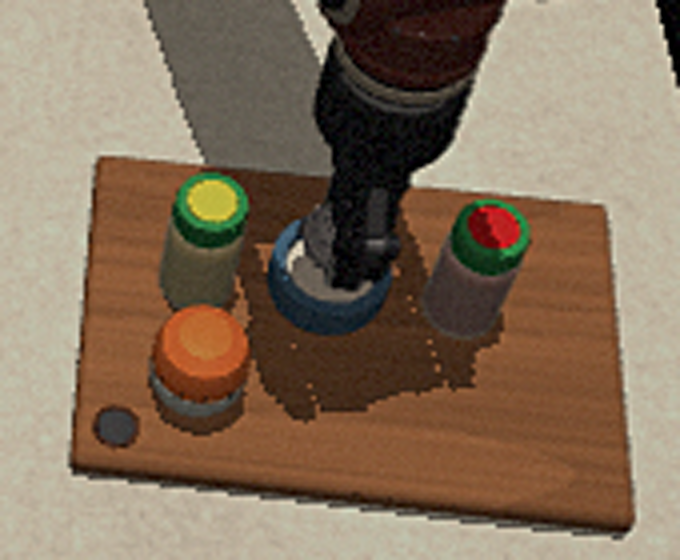

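The infuser (321,268) sits centrally over the base (319,235) and both jars are clear. I'll lower it gently.

Call:
{"op": "servo_tool", "data": {"commands": [0,0,0,0,0.4,0,0.2,0,0,0,0,0.5,0,0.2,0,0,0,0,0.4,0,0.2,0,0,0,0,0.2,0,0.2,0,0,0,0,0,0,0.2,0,0,0,0,0,0,0.2]}}

```text
t: 38.8
tool_pos: [0.5163, 0.1981, 0.0501]
tool_rot: [-1.155, 1.287, -1.288]
contact_force: [-0.2, -1.1, -0.6]
opening: 0.0451
```

Run:
```python
from h import *
go(.516,.198,.0498,-.108)
```

```text
t 38.8 pos [0.5163 0.1981 0.0501] open 0.0451 F [-0.2 -1.1 -0.6] jaw heading -0.107 tooly [ 0.002  0.001 -1.   ] q6 [0.23 0.07 1.92 0.   1.15 0.34]
shift cm [x,y,z] now: [ 0.02  0.03 -0.02]
tilt fix rv(tool) [-0.002  0.    -0.001]
turn about tool y: 0.001
after turn, shift: [ 0.02  0.03 -0.02]
```

Call:
{"op": "servo_tool", "data": {"commands": [0,0,0,0,0.1,0,0.2,0,0,0,0,0.1,0,0.2]}}

```text
t: 39.0
tool_pos: [0.5166, 0.1983, 0.0498]
tool_rot: [-1.155, 1.287, -1.288]
contact_force: [-2.8, -1.2, 6.3]
opening: 0.0451
```

Contact came at the predicted 0.0498. Releasing in small steps and retreating upward.

Call:
{"op": "servo_tool", "data": {"commands": [0,0,0,0,0,0,0.2,0,0,0,0,0,0,0.56,0,0,0,0,0,0,0.6,0,0,0,0,0,0,0.65,0,0,0,0,0,0,0.72,0,0,0,0,0,0,0.75,0,0,0,0,-0.7,0,0.75,0,0,0,0,-1.5,0,0.75,0,0,0,0,-3,0,0.8,0,0,0,0,-4,0,0.9,0,0,0,0,-4,0,1,0,0,0,0,-2,-2,1,0,0,0,0,0,-4,1,0,0,0,0,0,-4,1,0,0,0,0,0,-1,1,0,0,0,0,0,0,1]}}

```text
t: 40.6
tool_pos: [0.4066, 0.2108, 0.2213]
tool_rot: [-1.139, 1.279, -1.291]
contact_force: [0.5, 0.0, -1.2]
opening: 0.0853
```

Run:
```python
from h import *
from station import viewer
for n in("wrist","scene","side"):
    d=viewer.get_image(n);np.savez(f"pics/f_{n}.npz",**d);cv2.imwrite(f"pics/f_{n}.png",d["frame"][:,:,::-1])
    if n=="scene":cv2.imwrite("pics/f_crop.png",cv2.resize(d["frame"][160:300,340:510,::-1],None,fx=4,fy=4,interpolation=cv2.INTER_CUBIC))
go(.4,.2,.25,-.108)
```

```text
t 40.75 pos [0.4079 0.2104 0.2203] open 0.0856 F [ 0.5  0.1 -0.2] jaw heading -0.11 tooly [ 0.015  0.005 -1.   ] q6 [ 0.31 -0.37  2.01  0.    1.49  0.42]
shift cm [x,y,z] now: [ 1.11 -2.98 -0.63]
tilt fix rv(tool) [-0.014  0.    -0.006]
turn about tool y: -0.002
after turn, shift: [ 1.1  -2.98 -0.63]
```

View pics/f_crop.png

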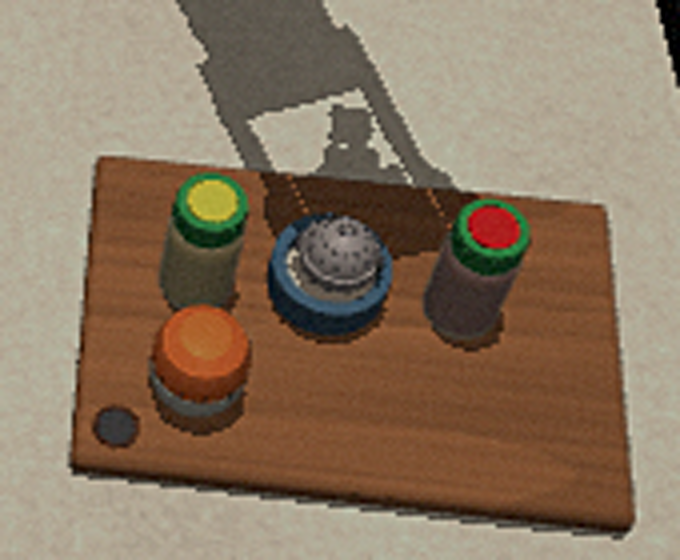

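View pics/f_wrist.png

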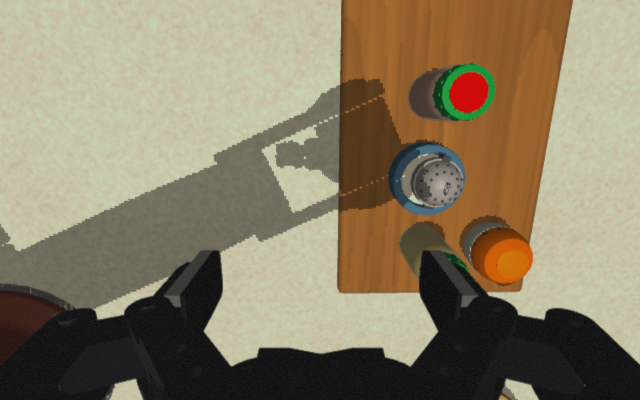

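View pics/f_scene.png

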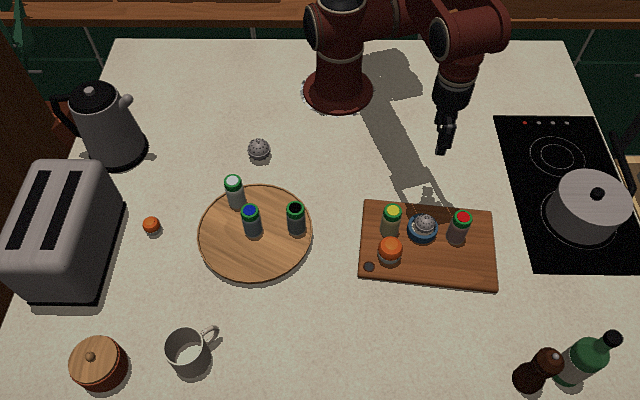

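Everything stands upright. In the scene crop yellow is at (213,200), the infuser is in the hollow at (340,250), red is at (492,228) and the timer at (202,340). Last is a numeric check.

Run:
```python
from chk import *
B=np.array([.5165,.1982])
rel=lambda p:(np.round([(p-B)@xb*1000,(p-B)@yb*1000],1))
for n in("scene","side"):
    d=dict(np.load(f"pics/f_{n}.npz"));print(n)
    for k,v in dots(d,minA=15,Vm=100).items(): print("  ",k,rel(v))
sc=dict(np.load("pics/f_scene.npz"));s0=dict(np.load("pics/scene0.npz"))
for d in(s0,sc):
    f=d["frame"];hsv=cv2.cvtColor(f,cv2.COLOR_RGB2HSV);H,s,V=[hsv[...,i].astype(int) for i in range(3)]
    print("blue",[onplane(d,*c,.112).round(4) for a,c,b in blobs((abs(H-113)<8)&(s>150)&(V>90),60)])
    g=(abs(H-65)<12)&(s>150)&(V>50)
    print("caps",[(a,c.round(1)) for a,c,b in blobs(g,30)])
    m=np.zeros(f.shape[:2],bool);m[205:250,400:445]=1
    b=max(blobs(m&~((H<20)&(s>90)),100));print("base silhouette",b[2],b[1].round(1))
w=dict(np.load("pics/f_wrist.npz"));f=w["frame"];hsv=cv2.cvtColor(f,cv2.COLOR_RGB2HSV);H,s,V=[hsv[...,i].astype(int) for i in range(3)]
m=np.zeros(f.shape[:2],bool);m[135:222,380:475]=1
b=m&~((H<22)&(s>95));b=cv2.morphologyEx(b.astype(np.uint8),cv2.MORPH_OPEN,cv2.getStructuringElement(2,(15,15)))
c=max(cv2.findContours(b,cv2.RETR_EXTERNAL,cv2.CHAIN_APPROX_NONE)[0],key=cv2.contourArea)
P=np.array([onplane(w,*p[0],.048)[:2] for p in cv2.convexHull(c)]);print("base wrist",circfit(P))
m=np.zeros(f.shape[:2],bool);m[215:295,460:540]=1
b=m&(abs(H-10)<7)&(s>215)&(V>60);c=max(cv2.findContours(b.astype(np.uint8),cv2.RETR_EXTERNAL,cv2.CHAIN_APPROX_NONE)[0],key=cv2.contourArea)
P=np.array([onplane(w,*p[0],.058)[:2] for p in cv2.convexHull(c)]);r=circfit(P);print("timer",r,rel(r[0]))
print("infuser ball centre px ~ (438,184) z.061:",rel(onplane(w,438,184,.063)[:2]))
cv2.imwrite("pics/f_inf.png",cv2.resize(f[130:225,380:480,::-1],None,fx=6,fy=6,interpolation=cv2.INTER_NEAREST))
```

```text
scene
red 101 [462.8 216.4] [457 212  13  10] [0.5264 0.2766 0.106 ]
   red [ 1.4 79. ]
side
blue [array([ 0.5184, -0.2082,  0.112 ])]
caps [(np.int32(55), array([232.5, 181.6])), (np.int32(57), array([293.9, 207.1])), (np.int32(44), array([247.6, 209. ])), (np.int32(78), array([270.8, 243.1])), (np.int32(72), array([226.2, 247. ]))]
base silhouette [407 213  31  31] [421.8 228. ]
blue [array([ 0.5183, -0.2081,  0.112 ])]
caps [(np.int32(54), array([232.2, 181.2])), (np.int32(60), array([294.8, 207. ])), (np.int32(60), array([392.5, 211. ])), (np.int32(75), array([462.5, 217.7]))]
base silhouette [407 213  31  31] [421.8 228. ]
base wrist (array([0.51316331, 0.19957507]), np.float64(0.03711824845816688))
timer (array([0.58474749, 0.11369874]), np.float64(0.03106522719014403)) [ 77.  -76.6]
infuser ball centre px ~ (438,184) z.061: [ 2.9 -0.6]
```

View pics/f_inf.png

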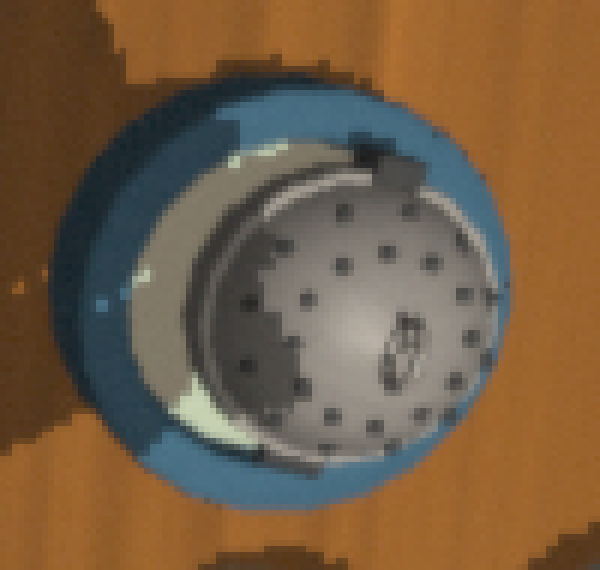

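Run:
```python
from chk import *
B=np.array([.5168,.1982]);d=dict(np.load("pics/f_scene.npz"))
rel=lambda p:(np.round([(p-B)@xb*1000,(p-B)@yb*1000],1))
f=d["frame"];hsv=cv2.cvtColor(f,cv2.COLOR_RGB2HSV);H,s,V=[hsv[...,i].astype(int) for i in range(3)]
m=(abs(H-28)<6)&(s>120)&(V>100);m[:, :370]=0;m[230:]=0;m[:190]=0;m[:,410:]=0
b=max(blobs(m,20),key=lambda t:t[0]);print(b,rel(onplane(d,*b[1],.106)[:2]))
print("infuser",rel(onplane(d,424.7,222,.063)[:2]))
m=(abs(H-10)<6)&(s>150)&(V>60);m[:, :370]=0;m[275:]=0;m[225:]&=True;m[:225]=0;m[:,405:]=0
o=(abs(H-10)<5)&(s>180)&(V>120);o[:,:370]=0;o[:,405:]=0;o[:225]=0;o[275:]=0
b=max(blobs(o,40),key=lambda t:t[0]);print("timer",b,[rel(onplane(d,*b[1],z)[:2]) for z in(.067,.07)])
from station import monitor,ticket
o=monitor.get_obs();print(o["t"],o["contact_force"])
```

```text
(np.int32(101), array([392.54455446, 209.6039604 ]), array([387, 205,  12,  10], dtype=int32)) [  1.8 -79.1]
infuser [-1.9  1.2]
timer (np.int32(303), array([390.69306931, 245.18811881]), array([380, 236,  22,  19], dtype=int32)) [array([ 72.9, -75.9]), array([ 74.6, -76.2])]
40.75 [ 0.5455697   0.05105782 -0.23438213]
```

All checks are within tolerance, so I'm handing the job in.

```bash
python3 -c "
from station import ticket
print(ticket.finish_job())"
```

```text
the job is handed in; nothing more can be done
None
```

The soup things are set out on the board, and I handed the job in at about 41 s of the 118 s. I placed the timer first, then the yellow jar, the red jar and the infuser. Each went down with contact at the height I expected. No verdict was reported.

Positions in the last camera checks, measured from the centre of the base:

| Thing | Sideways along the row | Behind the base centre | Needed |
|---|---|---|---|
| Red jar | 79 mm left | 1 mm | 64–94 left, within 15 of the row |
| Yellow jar | 79 mm right | 2 mm | 64–94 right, within 15 of the row |
| Egg timer | 76–77 mm right | 73–77 mm | 57–101 right, 48–94 behind |
| Infuser | about 1 mm | −2 to +3 mm | within 12 of the hollow's centre |

The timer is about 71–75 mm from the yellow jar, where 54–87 mm is needed.

Everything looked upright. The base's outline in the picture and the blue dot were the same as at the start, and the white and black caps moved by less than about 2 mm. The gripper was clear of everything.

- **First grip on the yellow jar:** the fingertips caught the glass shoulder (43 mm opening). I let go and gripped it again on the cap before lifting.
- **Camera disagreement:** the scene and wrist cameras placed the base about 2–3 mm apart, so I used the value in between. A last wrist fit of the base was off by a further 3 mm because it took in the base's side wall, so I did not use it.
- **Side camera:** it gave no usable dot readings at the end.

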